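# Load heat sinks in stacking trays and stack the trays on the carrier

### The arm

A 6-joint arm with a two-finger parallel gripper is mounted at the origin on a cart in front of the work surface, level with it; the furniture and walls round the work are solid. World frame = base frame: x ahead of the robot, y to its left, z up, the work surface at z = 0. Lengths are in m, angles in rad, forces in N, time in s.
With the tool pointing down it reaches from about 0.375 to 0.975 m from the base axis. Payload 3.8 kg.
Tool frame: the origin (TCP) lies on the mounting face of the last link; the fingertips stand 166 mm ahead of it and the grasp point (between the pads) lies arm.grasp_offset ahead of it (arm.grasp_offset is the distance from the TCP to the grasp point, in m); x points along the fingers, y is the direction in which the jaws open and shut, and the axes are right-handed (so a half turn about x gives the same grasp; the last joint's range is limited). The gripper opens to 88 mm and grips with 3 to 60 N. Pads are 18 mm wide; open, the fingers measure 123 mm over their backs; the gripper's body (75 mm by 187 mm) begins 45 mm behind the grasp point.
Start: joints at [-1.243, 0.264, 1.604, -0, 1.274, -0.037], TCP at [0.241, -0.631, 0.405] pointing down, gripper open.
Joint ranges: [-2.63, 2.63], [-0.94, 2.18], [0.31, 2.57], [-1.31, 4.45], [0, 2.66], [-2.55, 2.55]. Speed limits (rad/s): [2.57, 2.57, 3.14, 3.14, 3.14, 3.14].

### API

Orientations are given as a unit quaternion [x, y, z, w].
In Python, from plant import status, viewer, order, spotter, arm gives the robot as it stands.
- The arm moves only by the tool move_arm, never from a script. Its argument "rows" is text: rows parted by semicolons, each of 7 numbers parted by spaces: the shift along the tool's x, y, z in cm, then the turn, a rotation vector about the tool's x, y, z in rad, then the gripper command: -1 is shut, 1 is fully open, values between are in proportion. A call has 1 to 8 rows; each row shifts and turns the pose as measured when the row begins, along the tool's axes as they then stand; what a row does not reach is not made up. A row lasts 1/8 s, in which the tool goes at most 62.5 mm and 10.7 degrees, less where a joint would pass 70% of its speed; a pose out of reach is approached as far as the arm can. A call with a gripper value outside its range is refused whole. The fingers move at their own pace and stop on an object; the grip force is fixed at half the most. Time passes only in rows, so rows that do not move let the fingers close. It gives the time, the measured TCP pose, the force and the opening at its end, in the units of the state.
- status.get_state(): the state, without advancing time (a new reading comes with each control period).
- viewer.grab_frame(name): name is "scene" or "top" or "wrist"; returns the picture (400x640x3 uint8, blue, green, red); there is no depth.
- viewer.calibration(name): a dict with "fx", "fy", "cx", "cy" (pixels), "extrinsics" (4x4, takes a point from world to camera coordinates). Camera axes: x right, y up, looking along -z (the intrinsics and any distortion apply to the point x, -y, -z); pixel columns grow to the right and rows downward; lengths in m; the calibration is good to about 2 mm. A picture is of the moment at which its call begins: read the wrist's pose just before it. calibration takes no time and is no camera call; for the wrist camera it gives the pose at the moment of the call.
- order.finish_job(): hands the job in, once; it reports no verdict.
Trained networks look in the newest picture that a camera, given by its name, has taken for a name from the list of things; names that differ only in an ending like _2 or _b are one class to them, and where a whole thing is asked for, a point or a joint stands for the part that bears it (a point fixed in the world has none). Each returns a list of dicts, best first, with "conf" (0 to 1); they miss things now and then, are a little off and sometimes report something else, mostly with a low value. They report only what shows in the picture. A call takes as long as a camera call. They do not tell look-alikes from the thing itself.
- spotter.cut_out(thing, camera): "region" (400x640 bool, what is visible of it) and "box" ([left, top, right, bottom] in pixels, round what is visible of it).
The state is a dict: "time_s": time; "q": joint angles; "joint_vel": joint speeds; "effort": joint torques, N m; "eef_pos": TCP position; "eef_rot": TCP orientation; "force": force on the tool from outside, world axes, zero at the start; "wrist_torque": the same for the moment, N m; "opening": finger opening in m.
Only numpy, scipy, OpenCV 4.12 (cv2) and the standard library are available. Lean on these libraries where they do the work, as an engineer would, in place of code of your own. Each camera call takes 0.05 s, during which the arm holds its last target. There are 200 camera calls.

### The job

Load all the heat sinks, on the bench or left on the tray stack, fins up and one inside each printed outline, into the screwed-down base carrier and the stacking trays, and move all three trays, one on another, from where they stand onto the base carrier with every corner pin seated in the socket below. The topmost tray is the cover and stays empty; any other outline may stay free. Leave the wire spool alone.

Things in the scene. Friction and masses are not known exactly. Their poses are not given: they have to be found in the camera images.
- base: bottom carrier, dark steel block 116 (x) x 140 (y) x 25 mm high, no handle, screwed to the bench. Origin: centre of its underside. Square sockets 11 mm wide, 21 mm deep at the corners (x +-46, y +-58 mm). Lip 3 mm thick round the edge, 5 mm above the top face. Two outlines printed on the top face
- tray_0: black stacking tray, 116 (x) x 140 (y) mm, 0.2-0.33 kg. Origin: centre of the plane of its pin tips. 4 legs 17 mm thick at x +-46, y +-58 mm, each with a tapered pin 8 mm thick and long below. Deck top 63 mm above the origin, 10 mm thick, sockets, lip and outlines like the base's. Grip plate standing mid-deck: 70 long (x), 12 thick (y), from 63 to 99 mm above the origin
- tray_1: the same kind of tray as tray_0 (shape, axes, origin). Seated, the pins are in the sockets and the leg ends rest on the face below: the origin is then 17 mm above the base's origin or 55 mm above that of the tray below. Half a turn changes nothing. At the start the trays stand on the bench in one stack: tray_0 lowest, tray_1, tray_2
- tray_2: the same kind of tray as tray_0 (shape, axes, origin)
- base_a (a point): centre of the printed outline at y = -38 mm on the top face of base, on that face (25 mm above its origin); axes as base's. The outline is 70 mm along x, 56 mm along y
- base_b (a point): centre of the printed outline at y = 38 mm on the top face of base, on that face (25 mm above its origin); axes as base's. The outline is 70 mm along x, 56 mm along y
- tray_0_a (a point): centre of the printed outline at y = -38 mm on the top face of tray_0, on that face (63 mm above its origin); axes as tray_0's. The outline is 70 mm along x, 56 mm along y
- tray_0_b (a point): centre of the printed outline at y = 38 mm on the top face of tray_0, on that face (63 mm above its origin); axes as tray_0's. The outline is 70 mm along x, 56 mm along y
- tray_1_a (a point): centre of the printed outline at y = -38 mm on the top face of tray_1, on that face (63 mm above its origin); axes as tray_1's. The outline is 70 mm along x, 56 mm along y
- tray_1_b (a point): centre of the printed outline at y = 38 mm on the top face of tray_1, on that face (63 mm above its origin); axes as tray_1's. The outline is 70 mm along x, 56 mm along y
- tray_2_a (a point): centre of the printed outline at y = -38 mm on the top face of tray_2, on that face (63 mm above its origin); axes as tray_2's. The outline is 70 mm along x, 56 mm along y
- tray_2_b (a point): centre of the printed outline at y = 38 mm on the top face of tray_2, on that face (63 mm above its origin); axes as tray_2's. The outline is 70 mm along x, 56 mm along y
- sink_0: finned aluminium heat sink 42 (x) x 55 (y) x 26 mm high, 85 g, on its flat base 5 mm thick, fins up; origin: centre of its underside. The outer fins are walls 21 mm high, 42 mm long along x, at its y ends, 53 mm apart outside: grip there, closing along y. In an outline its y lies along the tray's x. Three to five are present; sink_4, if present, starts on the deck of tray_2
- sink_1: finned aluminium heat sink 42 (x) x 55 (y) x 26 mm high, 85 g, on its flat base 5 mm thick, fins up; origin: centre of its underside. The outer fins are walls 21 mm high, 42 mm long along x, at its y ends, 53 mm apart outside: grip there, closing along y. In an outline its y lies along the tray's x. Three to five are present; sink_4, if present, starts on the deck of tray_2
- sink_2: finned aluminium heat sink 42 (x) x 55 (y) x 26 mm high, 85 g, on its flat base 5 mm thick, fins up; origin: centre of its underside. The outer fins are walls 21 mm high, 42 mm long along x, at its y ends, 53 mm apart outside: grip there, closing along y. In an outline its y lies along the tray's x. Three to five are present; sink_4, if present, starts on the deck of tray_2
- sink_3: finned aluminium heat sink 42 (x) x 55 (y) x 26 mm high, 85 g, on its flat base 5 mm thick, fins up; origin: centre of its underside. The outer fins are walls 21 mm high, 42 mm long along x, at its y ends, 53 mm apart outside: grip there, closing along y. In an outline its y lies along the tray's x. Three to five are present; sink_4, if present, starts on the deck of tray_2
- sink_4: finned aluminium heat sink 42 (x) x 55 (y) x 26 mm high, 85 g, on its flat base 5 mm thick, fins up; origin: centre of its underside. The outer fins are walls 21 mm high, 42 mm long along x, at its y ends, 53 mm apart outside: grip there, closing along y. In an outline its y lies along the tray's x. Three to five are present; sink_4, if present, starts on the deck of tray_2
- spool: wire spool 63 x 107 x 45 mm; not part of the job. Origin: centre of its underside
Things that resemble listed ones, but are neither listed nor needed, are in the scene too. Leave any turquoise look-alike of the sink_2 alone.

How it is judged:
At the end, for the whole second after the job is handed in: Three trays stacked on the base, level, all pins down (height within 4 mm), centres within 9 mm and 0.09 rad of the base; every heat sink present at rest, fins up, in an outline of the base, first or second tray (within 8 mm along each side, 0.15 rad); none on the top tray ((z of tray_0 in the frame of base between 0.013 and 0.021 m or z of tray_0 in the frame of base between 0.068 and 0.076 m or z of tray_0 in the frame of base between 0.123 and 0.131 m) and horizontal distance between each of tray_0, tray_1, tray_2 and base below 0.009 m and angle between each of tray_0, tray_1, tray_2's own z axis and vertical below 0.05 rad and angle between the x axis of each of tray_0, tray_1, tray_2 and the x axis of base, either way round below 0.09 rad and linear speed of each of tray_0, tray_1, tray_2, sink_0, sink_1, sink_2, sink_3, sink_4 below 0.03 m/s and (z of tray_1 in the frame of base between 0.013 and 0.021 m or z of tray_1 in the frame of base between 0.068 and 0.076 m or z of tray_1 in the frame of base between 0.123 and 0.131 m) and (z of tray_2 in the frame of base between 0.013 and 0.021 m or z of tray_2 in the frame of base between 0.068 and 0.076 m or z of tray_2 in the frame of base between 0.123 and 0.131 m) and ((x of sink_0 in the frame of base_a between -0.008 and 0.008 m and y of sink_0 in the frame of base_a between -0.008 and 0.008 m and z of sink_0 in the frame of base_a between -0.004 and 0.004 m and angle between the y axis of sink_0 and the x axis of base, either way round below 0.15 rad) or (x of sink_0 in the frame of base_b between -0.008 and 0.008 m and y of sink_0 in the frame of base_b between -0.008 and 0.008 m and z of sink_0 in the frame of base_b between -0.004 and 0.004 m and angle between the y axis of sink_0 and the x axis of base, either way round below 0.15 rad) or (x of sink_0 in the frame of tray_0_a between -0.008 and 0.008 m and y of sink_0 in the frame of tray_0_a between -0.008 and 0.008 m and z of sink_0 in the frame of tray_0_a between -0.004 and 0.004 m and angle between the y axis of sink_0 and the x axis of tray_0, either way round below 0.15 rad) or (x of sink_0 in the frame of tray_0_b between -0.008 and 0.008 m and y of sink_0 in the frame of tray_0_b between -0.008 and 0.008 m and z of sink_0 in the frame of tray_0_b between -0.004 and 0.004 m and angle between the y axis of sink_0 and the x axis of tray_0, either way round below 0.15 rad) or (x of sink_0 in the frame of tray_1_a between -0.008 and 0.008 m and y of sink_0 in the frame of tray_1_a between -0.008 and 0.008 m and z of sink_0 in the frame of tray_1_a between -0.004 and 0.004 m and angle between the y axis of sink_0 and the x axis of tray_1, either way round below 0.15 rad) or (x of sink_0 in the frame of tray_1_b between -0.008 and 0.008 m and y of sink_0 in the frame of tray_1_b between -0.008 and 0.008 m and z of sink_0 in the frame of tray_1_b between -0.004 and 0.004 m and angle between the y axis of sink_0 and the x axis of tray_1, either way round below 0.15 rad) or (x of sink_0 in the frame of tray_2_a between -0.008 and 0.008 m and y of sink_0 in the frame of tray_2_a between -0.008 and 0.008 m and z of sink_0 in the frame of tray_2_a between -0.004 and 0.004 m and angle between the y axis of sink_0 and the x axis of tray_2, either way round below 0.15 rad) or (x of sink_0 in the frame of tray_2_b between -0.008 and 0.008 m and y of sink_0 in the frame of tray_2_b between -0.008 and 0.008 m and z of sink_0 in the frame of tray_2_b between -0.004 and 0.004 m and angle between the y axis of sink_0 and the x axis of tray_2, either way round below 0.15 rad)) and height (world z) of each of sink_0, sink_1, sink_2, sink_3, sink_4 below 0.16 m and angle between each of sink_0, sink_1, sink_2, sink_3, sink_4's own z axis and vertical below 0.06 rad and ((x of sink_1 in the frame of base_a between -0.008 and 0.008 m and y of sink_1 in the frame of base_a between -0.008 and 0.008 m and z of sink_1 in the frame of base_a between -0.004 and 0.004 m and angle between the y axis of sink_1 and the x axis of base, either way round below 0.15 rad) or (x of sink_1 in the frame of base_b between -0.008 and 0.008 m and y of sink_1 in the frame of base_b between -0.008 and 0.008 m and z of sink_1 in the frame of base_b between -0.004 and 0.004 m and angle between the y axis of sink_1 and the x axis of base, either way round below 0.15 rad) or (x of sink_1 in the frame of tray_0_a between -0.008 and 0.008 m and y of sink_1 in the frame of tray_0_a between -0.008 and 0.008 m and z of sink_1 in the frame of tray_0_a between -0.004 and 0.004 m and angle between the y axis of sink_1 and the x axis of tray_0, either way round below 0.15 rad) or (x of sink_1 in the frame of tray_0_b between -0.008 and 0.008 m and y of sink_1 in the frame of tray_0_b between -0.008 and 0.008 m and z of sink_1 in the frame of tray_0_b between -0.004 and 0.004 m and angle between the y axis of sink_1 and the x axis of tray_0, either way round below 0.15 rad) or (x of sink_1 in the frame of tray_1_a between -0.008 and 0.008 m and y of sink_1 in the frame of tray_1_a between -0.008 and 0.008 m and z of sink_1 in the frame of tray_1_a between -0.004 and 0.004 m and angle between the y axis of sink_1 and the x axis of tray_1, either way round below 0.15 rad) or (x of sink_1 in the frame of tray_1_b between -0.008 and 0.008 m and y of sink_1 in the frame of tray_1_b between -0.008 and 0.008 m and z of sink_1 in the frame of tray_1_b between -0.004 and 0.004 m and angle between the y axis of sink_1 and the x axis of tray_1, either way round below 0.15 rad) or (x of sink_1 in the frame of tray_2_a between -0.008 and 0.008 m and y of sink_1 in the frame of tray_2_a between -0.008 and 0.008 m and z of sink_1 in the frame of tray_2_a between -0.004 and 0.004 m and angle between the y axis of sink_1 and the x axis of tray_2, either way round below 0.15 rad) or (x of sink_1 in the frame of tray_2_b between -0.008 and 0.008 m and y of sink_1 in the frame of tray_2_b between -0.008 and 0.008 m and z of sink_1 in the frame of tray_2_b between -0.004 and 0.004 m and angle between the y axis of sink_1 and the x axis of tray_2, either way round below 0.15 rad)) and ((x of sink_2 in the frame of base_a between -0.008 and 0.008 m and y of sink_2 in the frame of base_a between -0.008 and 0.008 m and z of sink_2 in the frame of base_a between -0.004 and 0.004 m and angle between the y axis of sink_2 and the x axis of base, either way round below 0.15 rad) or (x of sink_2 in the frame of base_b between -0.008 and 0.008 m and y of sink_2 in the frame of base_b between -0.008 and 0.008 m and z of sink_2 in the frame of base_b between -0.004 and 0.004 m and angle between the y axis of sink_2 and the x axis of base, either way round below 0.15 rad) or (x of sink_2 in the frame of tray_0_a between -0.008 and 0.008 m and y of sink_2 in the frame of tray_0_a between -0.008 and 0.008 m and z of sink_2 in the frame of tray_0_a between -0.004 and 0.004 m and angle between the y axis of sink_2 and the x axis of tray_0, either way round below 0.15 rad) or (x of sink_2 in the frame of tray_0_b between -0.008 and 0.008 m and y of sink_2 in the frame of tray_0_b between -0.008 and 0.008 m and z of sink_2 in the frame of tray_0_b between -0.004 and 0.004 m and angle between the y axis of sink_2 and the x axis of tray_0, either way round below 0.15 rad) or (x of sink_2 in the frame of tray_1_a between -0.008 and 0.008 m and y of sink_2 in the frame of tray_1_a between -0.008 and 0.008 m and z of sink_2 in the frame of tray_1_a between -0.004 and 0.004 m and angle between the y axis of sink_2 and the x axis of tray_1, either way round below 0.15 rad) or (x of sink_2 in the frame of tray_1_b between -0.008 and 0.008 m and y of sink_2 in the frame of tray_1_b between -0.008 and 0.008 m and z of sink_2 in the frame of tray_1_b between -0.004 and 0.004 m and angle between the y axis of sink_2 and the x axis of tray_1, either way round below 0.15 rad) or (x of sink_2 in the frame of tray_2_a between -0.008 and 0.008 m and y of sink_2 in the frame of tray_2_a between -0.008 and 0.008 m and z of sink_2 in the frame of tray_2_a between -0.004 and 0.004 m and angle between the y axis of sink_2 and the x axis of tray_2, either way round below 0.15 rad) or (x of sink_2 in the frame of tray_2_b between -0.008 and 0.008 m and y of sink_2 in the frame of tray_2_b between -0.008 and 0.008 m and z of sink_2 in the frame of tray_2_b between -0.004 and 0.004 m and angle between the y axis of sink_2 and the x axis of tray_2, either way round below 0.15 rad)) and ((x of sink_3 in the frame of base_a between -0.008 and 0.008 m and y of sink_3 in the frame of base_a between -0.008 and 0.008 m and z of sink_3 in the frame of base_a between -0.004 and 0.004 m and angle between the y axis of sink_3 and the x axis of base, either way round below 0.15 rad) or (x of sink_3 in the frame of base_b between -0.008 and 0.008 m and y of sink_3 in the frame of base_b between -0.008 and 0.008 m and z of sink_3 in the frame of base_b between -0.004 and 0.004 m and angle between the y axis of sink_3 and the x axis of base, either way round below 0.15 rad) or (x of sink_3 in the frame of tray_0_a between -0.008 and 0.008 m and y of sink_3 in the frame of tray_0_a between -0.008 and 0.008 m and z of sink_3 in the frame of tray_0_a between -0.004 and 0.004 m and angle between the y axis of sink_3 and the x axis of tray_0, either way round below 0.15 rad) or (x of sink_3 in the frame of tray_0_b between -0.008 and 0.008 m and y of sink_3 in the frame of tray_0_b between -0.008 and 0.008 m and z of sink_3 in the frame of tray_0_b between -0.004 and 0.004 m and angle between the y axis of sink_3 and the x axis of tray_0, either way round below 0.15 rad) or (x of sink_3 in the frame of tray_1_a between -0.008 and 0.008 m and y of sink_3 in the frame of tray_1_a between -0.008 and 0.008 m and z of sink_3 in the frame of tray_1_a between -0.004 and 0.004 m and angle between the y axis of sink_3 and the x axis of tray_1, either way round below 0.15 rad) or (x of sink_3 in the frame of tray_1_b between -0.008 and 0.008 m and y of sink_3 in the frame of tray_1_b between -0.008 and 0.008 m and z of sink_3 in the frame of tray_1_b between -0.004 and 0.004 m and angle between the y axis of sink_3 and the x axis of tray_1, either way round below 0.15 rad) or (x of sink_3 in the frame of tray_2_a between -0.008 and 0.008 m and y of sink_3 in the frame of tray_2_a between -0.008 and 0.008 m and z of sink_3 in the frame of tray_2_a between -0.004 and 0.004 m and angle between the y axis of sink_3 and the x axis of tray_2, either way round below 0.15 rad) or (x of sink_3 in the frame of tray_2_b between -0.008 and 0.008 m and y of sink_3 in the frame of tray_2_b between -0.008 and 0.008 m and z of sink_3 in the frame of tray_2_b between -0.004 and 0.004 m and angle between the y axis of sink_3 and the x axis of tray_2, either way round below 0.15 rad)) and ((x of sink_4 in the frame of base_a between -0.008 and 0.008 m and y of sink_4 in the frame of base_a between -0.008 and 0.008 m and z of sink_4 in the frame of base_a between -0.004 and 0.004 m and angle between the y axis of sink_4 and the x axis of base, either way round below 0.15 rad) or (x of sink_4 in the frame of base_b between -0.008 and 0.008 m and y of sink_4 in the frame of base_b between -0.008 and 0.008 m and z of sink_4 in the frame of base_b between -0.004 and 0.004 m and angle between the y axis of sink_4 and the x axis of base, either way round below 0.15 rad) or (x of sink_4 in the frame of tray_0_a between -0.008 and 0.008 m and y of sink_4 in the frame of tray_0_a between -0.008 and 0.008 m and z of sink_4 in the frame of tray_0_a between -0.004 and 0.004 m and angle between the y axis of sink_4 and the x axis of tray_0, either way round below 0.15 rad) or (x of sink_4 in the frame of tray_0_b between -0.008 and 0.008 m and y of sink_4 in the frame of tray_0_b between -0.008 and 0.008 m and z of sink_4 in the frame of tray_0_b between -0.004 and 0.004 m and angle between the y axis of sink_4 and the x axis of tray_0, either way round below 0.15 rad) or (x of sink_4 in the frame of tray_1_a between -0.008 and 0.008 m and y of sink_4 in the frame of tray_1_a between -0.008 and 0.008 m and z of sink_4 in the frame of tray_1_a between -0.004 and 0.004 m and angle between the y axis of sink_4 and the x axis of tray_1, either way round below 0.15 rad) or (x of sink_4 in the frame of tray_1_b between -0.008 and 0.008 m and y of sink_4 in the frame of tray_1_b between -0.008 and 0.008 m and z of sink_4 in the frame of tray_1_b between -0.004 and 0.004 m and angle between the y axis of sink_4 and the x axis of tray_1, either way round below 0.15 rad) or (x of sink_4 in the frame of tray_2_a between -0.008 and 0.008 m and y of sink_4 in the frame of tray_2_a between -0.008 and 0.008 m and z of sink_4 in the frame of tray_2_a between -0.004 and 0.004 m and angle between the y axis of sink_4 and the x axis of tray_2, either way round below 0.15 rad) or (x of sink_4 in the frame of tray_2_b between -0.008 and 0.008 m and y of sink_4 in the frame of tray_2_b between -0.008 and 0.008 m and z of sink_4 in the frame of tray_2_b between -0.004 and 0.004 m and angle between the y axis of sink_4 and the x axis of tray_2, either way round below 0.15 rad))); the robot touches nothing.
It fails at once if the spool is pushed more than 30 mm (distance of spool from where it was at the start of the episode above 0.03 m).
Of sink_0, sink_1, sink_2, sink_3, sink_4 only 3 to 5 are there at a start; the rules pass over those that are not, and their reading is None.
At some moment in a run one of tray_0, tray_1 may be knocked a few centimetres aside while the robot is not near it.
It also fails if it takes over 210 s, if anything falls off the work surface, if the arm or the gripper's body presses on something with over 40 N, if the wrist force passes 120 N, or if a joint passes its speed limit or range.

## Working session

There is one attempt and no reset: what is moved stays moved. The work goes in short steps, Python scripts to look and compute and a tool call to move; the robot and the scene stay as the last step left them, time stands still between calls to the robot, and variables do not carry over. Pictures are saved under pics/ and viewed, about 12 in all and at most 16, crops included, and the job is handed in when it is done.

Besides the shell and the picture viewer there is one more tool, called by a JSON object that holds its "fn" and its "kwargs". move_arm: Moves the arm, as the interface text tells. Its arguments: {"type":"object","properties":{"rows":{"type":"string"}},"required":["rows"]}

```bash
ls; mkdir -p pics
python3 - <<'E'
from plant import status, viewer, arm
import cv2, numpy as np
print(status.get_state()); print(arm.grasp_offset)
for n in ["scene","top","wrist"]:
    f=viewer.grab_frame(n); cv2.imwrite(f"pics/{n}0.png",f); c=viewer.calibration(n); print(n,c)
E
```

```text
pics
{'time_s': 0.0, 'q': array([-1.24288479e+00,  2.64737753e-01,  1.60536980e+00,  2.10377804e-05,
        1.27370162e+00, -3.69289011e-02]), 'joint_vel': array([ 9.58044457e-05,  9.28777534e-04, -4.41338097e-04,  1.75493978e-03,
       -1.38361376e-04, -2.95751539e-04]), 'effort': array([ 1.88695478e-03, -5.02106881e+01, -3.56869018e+01,  7.29418010e-02,
        2.92405521e-02, -1.77564903e-04]), 'eef_pos': array([ 0.24071239, -0.63025178,  0.40340025]), 'eef_rot': array([-0.69526752, -0.12905054,  0.69548068, -0.12749772]), 'force': array([ 0.39616454,  0.61351622, -0.75579178]), 'wrist_torque': array([-0.02242052,  0.06556193, -0.00809523]), 'opening': 0.08793549893179098}
0.1473
scene {'fx': 497.43598527775004, 'fy': 497.43598527775004, 'cx': 320.8955870027714, 'cy': 193.21373568036856, 'extrinsics': array([[ 0.85282011, -0.52186931, -0.01871558, -0.56442587],
       [ 0.40091979,  0.63136278,  0.66381049, -0.25626982],
       [-0.334606  , -0.57361438,  0.74766661, -1.34538421],
       [ 0.        ,  0.        ,  0.        ,  1.        ]])}
top {'fx': 368.99146967911025, 'fy': 368.99146967911025, 'cx': 318.85506286100934, 'cy': 199.80354597026366, 'extrinsics': array([[ 6.88443359e-06, -9.99915939e-01, -1.29659270e-02,
        -8.82590344e-02],
       [ 9.80949520e-01, -2.51204471e-03,  1.94246569e-01,
        -6.01599325e-01],
       [-1.94262812e-01, -1.27202571e-02,  9.80867043e-01,
        -9.43886467e-01],
       [ 0.00000000e+00,  0.00000000e+00,  0.00000000e+00,
         1.00000000e+00]])}
wrist {'fx': 320.27592094565887, 'fy': 320.27592094565887, 'cx': 314.87538021416816, 'cy': 198.58065950583088, 'extrinsics': array([[ 0.3551358 , -0.93481321, -0.00168064, -0.67376336],
       [ 0.89957962,  0.34223838, -0.27134738,  0.03682864],
       [ 0.25423429,  0.0948533 ,  0.96248001, -0.38932784],
       [ 0.        ,  0.        ,  0.        ,  1.        ]])}
```

View pics/scene0.png

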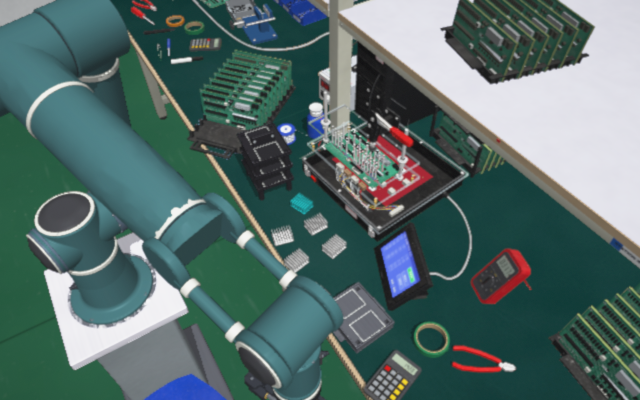

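View pics/top0.png

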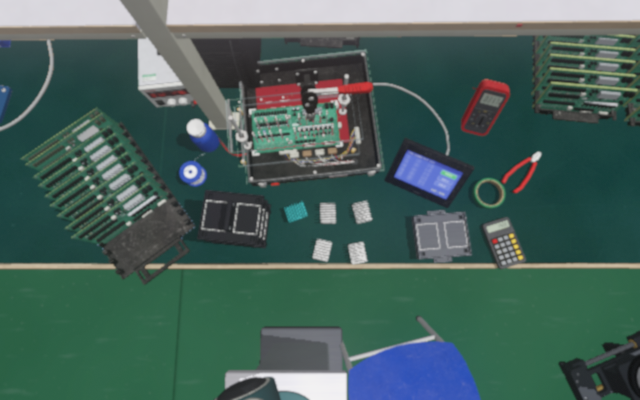

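The top view shows the tray stack at (235,218) with an empty top deck, four white sinks at (328,212), (362,211), (322,249) and (357,252), the turquoise decoy at (295,211), the base at (442,236) and the spool at about (192,174).

```bash
cat > h.py <<'E'
from plant import status, viewer, order, spotter, arm
import cv2, numpy as np
from scipy.spatial.transform import Rotation as R
G=arm.grasp_offset
def ray(cal,uv,z):
    uv=np.atleast_2d(uv).astype(float); E=cal["extrinsics"]
    d=np.c_[(uv[:,0]-cal["cx"])/cal["fx"],-(uv[:,1]-cal["cy"])/cal["fy"],-np.ones(len(uv))]@E[:3,:3]
    c=-E[:3,:3].T@E[:3,3]
    return c+d*((z-c[2])/d[:,2])[:,None]
def proj(cal,p):
    p=np.atleast_2d(p); E=cal["extrinsics"]; q=p@E[:3,:3].T+E[:3,3]
    return np.c_[cal["cx"]+cal["fx"]*q[:,0]/-q[:,2], cal["cy"]+cal["fy"]*q[:,1]/q[:,2]]
def rect(region,cal,z):
    """largest contour -> world plane z -> min area rect: centre, (long,short), yaw of long side"""
    cs,_=cv2.findContours(region.astype(np.uint8),cv2.RETR_EXTERNAL,cv2.CHAIN_APPROX_NONE)
    c=max(cs,key=cv2.contourArea).reshape(-1,2)
    w=ray(cal,c,z)[:,:2].astype(np.float32)
    b=cv2.boxPoints(cv2.minAreaRect(w*1000))/1000
    e=[b[1]-b[0],b[2]-b[1]]; l=[np.linalg.norm(v) for v in e]; k=int(np.argmax(l))
    return b.mean(0),(max(l),min(l)),(np.arctan2(e[k][1],e[k][0])+np.pi/2)%np.pi-np.pi/2
def st():
    s=status.get_state(); r=R.from_quat(s["eef_rot"])
    A=r.as_matrix(); return s,A
def goto(xy,z,yaw,label=""):
    """print the move so that the grasp point is at xy,z, tool down, jaw (tool y) axis at yaw (mod pi)"""
    s,A=st(); p=s["eef_pos"]
    cur=np.arctan2(A[1,1],A[0,1]); 
    best=None
    for t in (yaw,yaw+np.pi):
        d=(t-cur+np.pi)%(2*np.pi)-np.pi
        q6=s["q"][5]
        if best is None or abs(d)<abs(best): best=d
    t=cur+best
    T=np.array([[0,np.cos(t),np.sin(t)],[0,np.sin(t),-np.cos(t)],[-1,0,0]])
    # columns: x tool=down, y tool, z = x cross y
    T[:,2]=np.cross(T[:,0],T[:,1])
    tgt=np.array([xy[0],xy[1],z+G])
    d=(A.T@(tgt-p))*100; rv=R.from_matrix(A.T@T).as_rotvec()
    print(label,"t",round(s["time_s"],2),"F",s["force"].round(1),"open",round(s["opening"],4),"q6",s["q"][5].round(2))
    print("  grasp",(p+A[:,0]*G).round(4),"jawyaw",round(cur,3),"shift cm",d.round(2),"turn",rv.round(3))
E
python3 - <<'E'
from h import *
f=viewer.grab_frame("top"); cal=viewer.calibration("top")
for n,z in [("sink_0",.02),("base",.025),("tray_2",.17),("spool",.045)]:
    for d in spotter.cut_out(n,"top"):
        c,l,y=rect(d["region"],cal,z); print(n,round(d["conf"],2),np.round(d["box"]),c.round(4),np.round(l,3),round(y,2))
W=viewer.calibration("wrist")["extrinsics"]; s,A=st()
print("cam in tool",A.T@(-W[:3,:3].T@W[:3,3]-s["eef_pos"]), "\n",A.T@W[:3,:3].T)
E
```

```text
sink_0 0.82 [348. 244. 369. 265.] [ 0.4612 -0.1931] [0.053 0.042] 0.18
sink_0 0.65 [320. 203. 338. 222.] [ 0.5743 -0.1128] [0.057 0.042] -0.0
sink_0 0.63 [352. 199. 373. 225.] [ 0.5758 -0.2086] [0.058 0.043] 0.22
sink_0 0.6 [311. 238. 332. 263.] [ 0.4705 -0.0963] [0.054 0.041] -0.24
sink_0 0.51 [285. 206. 309. 220.] [ 0.5757 -0.0225] [0.052 0.042] -1.25
base 0.96 [411. 210. 469. 262.] [ 0.5084 -0.4231] [0.15  0.143] -1.5
tray_2 0.94 [196. 191. 265. 245.] [0.5389 0.1208] [0.146 0.12 ] 1.47
tray_2 0.58 [264. 204. 270. 248.] [0.518  0.0353] [0.104 0.011] -0.1
tray_2 0.55 [209. 204. 266. 252.] [0.5094 0.0558] [0.135 0.067] -0.68
spool 0.83 [177. 160. 205. 184.] [0.6812 0.2666] [0.078 0.062] 0.87
cam in tool [ 0.0201402  -0.00016163 -0.06900887] 
 [[ 3.08302788e-06  2.71389642e-01 -9.62469564e-01]
 [ 9.99998443e-01  1.69773331e-03  4.81916807e-04]
 [ 1.76480387e-03 -9.62468067e-01 -2.71389215e-01]]
```

Run:
```python
from h import *
goto((.55,-.26),.30,-1.57)
```

```text
t 0.4 F [0.1 0.4 0.2] open 0.088 q6 -0.04
  grasp [ 0.2408 -0.6305  0.2572] jawyaw -1.206 shift cm [ -4.27 -23.58 -42.1 ] turn [0.364 0.    0.   ]
```

{"fn": "move_arm", "kwargs": {"rows": "-0.53 -2.95 -5.26 0 0 0 1;-0.53 -2.95 -5.26 0 0 0 1;-0.53 -2.95 -5.26 0 0 0 1;-0.53 -2.95 -5.26 0 0 0 1;-0.53 -2.95 -5.26 0 0 0 1;-0.53 -2.95 -5.26 0 0 0 1;-0.53 -2.95 -5.26 0 0 0 1;-0.53 -2.95 -5.26 0 0 0 1"}}

```text
time_s: 1.4
eef_pos: [0.5564, -0.2536, 0.4485]
eef_rot: [0.697, 0.124, -0.695, 0.126]
force: [0.0, -0.2, -0.4]
opening: 0.0883
```

{"fn": "move_arm", "kwargs": {"rows": "0 0 0 0.18 0 0 1;0 0 0 0.18 0 0 1;0 0 0 0 0 0 1"}}

```text
time_s: 1.78
eef_pos: [0.5598, -0.2482, 0.4495]
eef_rot: [0.709, -0.002, -0.705, -0.001]
force: [0.6, -0.2, -0.6]
opening: 0.0877
```

Run:
```python
from h import *
goto((.55,-.26),.30,-1.57)
cal=viewer.calibration("wrist")
f=viewer.grab_frame("wrist"); cv2.imwrite("pics/w1.png",f)
for n,z in [("sink_0",.015),("base",.028)]:
    for d in spotter.cut_out(n,"wrist"):
        c,l,y=rect(d["region"],cal,z); print(n,round(d["conf"],2),np.round(d["box"]),c.round(4),np.round(l,3),round(y,2))
```

```text
t 1.77 F [ 0.6 -0.2 -0.6] open 0.0877 q6 1.12
  grasp [ 0.5606 -0.2486  0.3022] jawyaw -1.575 shift cm [0.22 1.18 0.98] turn [-0.005 -0.005 -0.002]
sink_0 0.96 [266. 127. 309. 174.] [ 0.5756 -0.2097] [0.056 0.043] 0.22
sink_0 0.95 [186. 206. 225. 242.] [ 0.4739 -0.0977] [0.058 0.048] -0.25
sink_0 0.81 [109. 132. 170. 175.] [ 0.579  -0.0219] [0.068 0.043] -1.23
sink_0 0.69 [192. 133. 233. 178.] [ 0.5732 -0.1139] [0.057 0.047] -0.01
sink_0 0.67 [258. 213. 294. 256.] [ 0.4627 -0.1943] [0.062 0.046] 0.19
base 0.86 [391. 147. 508. 249.] [ 0.5166 -0.4217] [0.15  0.136] -1.51
```

View pics/w1.png

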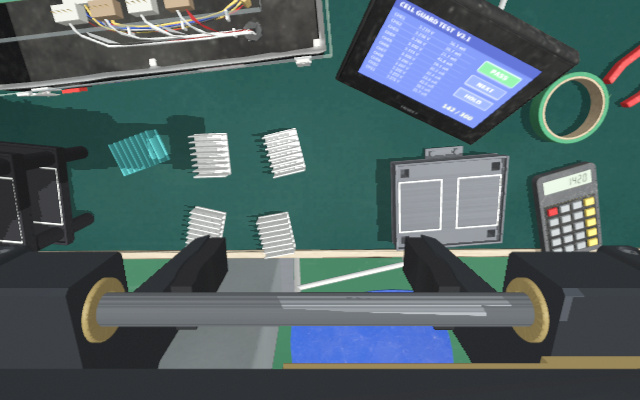

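The wrist view confirms four white sinks at (285,152), (210,155), (275,234) and (205,224), with their fins along world y. The turquoise decoy is at (139,152) and the base is at (450,200).

```bash
cat >> h.py <<'E'
def outlines(f,cal,z,box,lo=None):
    """printed white outlines in pixel box -> world centre, size, yaw of the 70 side"""
    l,t,r,b=[int(v) for v in box]; g=cv2.cvtColor(f,cv2.COLOR_BGR2GRAY)
    th=cv2.adaptiveThreshold(g,255,cv2.ADAPTIVE_THRESH_MEAN_C,cv2.THRESH_BINARY,21,-25 if lo is None else lo)
    m=np.zeros_like(th); m[t:b,l:r]=th[t:b,l:r]; out=[]
    for c in cv2.findContours(m,cv2.RETR_LIST,cv2.CHAIN_APPROX_NONE)[0]:
        if cv2.contourArea(c)<300: continue
        k=np.zeros_like(th); cv2.drawContours(k,[c],-1,1,-1); o=rect(k,cal,z)
        if .058<o[1][0]<.082 and .044<o[1][1]<.068: out.append(o)
    return out
E
python3 - <<'E'
from h import *
cal=viewer.calibration("wrist"); f=cv2.imread("pics/w1.png")
for o in outlines(f,cal,.025,(380,140,520,255)): print(o[0].round(4),np.round(o[1],3),round(o[2],3))
goto((.575,-.209),.10,.22)
E
```

```text
[ 0.5052 -0.3884] [0.069 0.054] 0.075
[ 0.5108 -0.4639] [0.069 0.054] 0.073
[ 0.5114 -0.464 ] [0.079 0.058] 0.073
 t 1.93 F [ 0.7 -0.6 -0.2] open 0.0882 q6 1.12
  grasp [ 0.5601 -0.2492  0.3021] jawyaw -1.576 shift cm [20.21 -4.04 -1.44] turn [ 1.346e+00 -6.000e-03  1.000e-03]
```

Run:
```python
s=open('h.py').read()
a=s.index("    best=None"); b=s.index("    t=cur+best")
s=s[:a]+"""    q1=np.arctan2(xy[1],xy[0]); t=min((yaw+k*np.pi for k in (-1,0,1)),key=lambda t:abs(q1-t))
    best=t-cur
"""+s[b:]
s=s.replace('''rv=R.from_matrix(A.T@T).as_rotvec()''','''rv=R.from_matrix(A.T@T).as_rotvec(); q6=q1-t''').replace('"turn",rv.round(3))','"turn",rv.round(3),"q6 then",round(q6,2))')
open('h.py','w').write(s)
from h import *
goto((.575,-.209),.10,.22)
```

```text
t 1.93 F [ 0.7 -0.6 -0.2] open 0.0882 q6 1.12
  grasp [ 0.5601 -0.2492  0.3021] jawyaw -1.576 shift cm [20.21 -4.04 -1.44] turn [-1.796e+00 -1.000e-03 -6.000e-03] q6 then -0.57
```

{"fn": "move_arm", "kwargs": {"rows": "0 -4.04 -1.44 0 0 0 1;1.8 0 0 -0.18 0 0 1;1.8 0 0 -0.18 0 0 1;1.8 0 0 -0.18 0 0 1;1.8 0 0 -0.18 0 0 1;1.8 0 0 -0.18 0 0 1;1.8 0 0 -0.18 0 0 1;1.8 0 0 -0.18 0 0 1"}}

```text
time_s: 2.92
eef_pos: [0.5742, -0.2123, 0.3225]
eef_rot: [0.564, 0.426, -0.56, 0.433]
force: [0.4, 0.8, -0.4]
opening: 0.0881
```

{"fn": "move_arm", "kwargs": {"rows": "1.8 0 0 -0.18 0 0 1;1.8 0 0 -0.18 0 0 1;1.8 0 0 -0.18 0 0 1;0 0 0 0 0 0 1"}}

```text
time_s: 3.42
eef_pos: [0.5729, -0.2145, 0.265]
eef_rot: [0.421, 0.565, -0.421, 0.571]
force: [0.5, 0.2, 0.1]
opening: 0.0882
```

```bash
cat >> h.py <<'E'
def sinks(cam="wrist",z=.015,save=None):
    cal=viewer.calibration(cam); f=viewer.grab_frame(cam)
    if save: cv2.imwrite(save,f)
    for d in spotter.cut_out("sink_0",cam):
        c,l,y=rect(d["region"],cal,z); print("sink",round(d["conf"],2),np.round(d["box"]),c.round(4),np.round(l,3),round(y,2))
    return f,cal
E
python3 - <<'E'
from h import *
sinks(z=.02,save="pics/w2.png")
goto((.575,-.209),.021,.22)
E
```

```text
sink 0.85 [167.   0. 261.  42.] [ 0.4788 -0.1171] [0.058 0.025] 0.3
sink 0.83 [284. 164. 362. 229.] [ 0.5754 -0.208 ] [0.055 0.046] 0.23
sink 0.75 [124.  99. 217. 170.] [ 0.4632 -0.1942] [0.063 0.044] 0.19
sink 0.66 [309.  15. 415. 109.] [ 0.5731 -0.113 ] [0.055 0.044] 0.02
 t 3.52 F [ 0.5  0.5 -0.2] open 0.0882 q6 -0.69
  grasp [ 0.5754 -0.2155  0.1198] jawyaw 0.294 shift cm [ 9.88  0.19 -0.6 ] turn [ 0.074  0.008 -0.009] q6 then -0.57
```

View pics/w2.png

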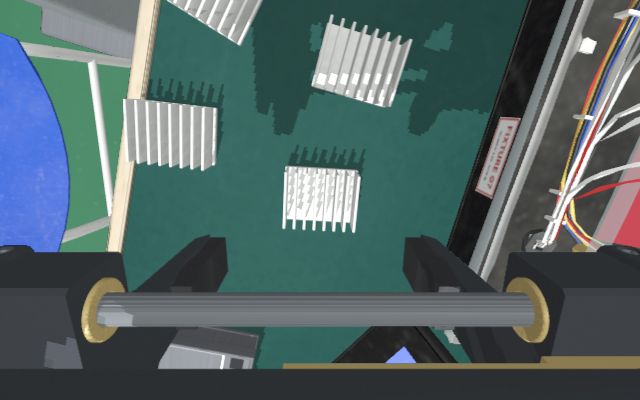

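The target sink is centred at (322,198). The fixture's wall runs from about (445,235) to (530,0), so I'll check its clearance before going down.

Run:
```python
from h import *
cal=viewer.calibration("wrist")
for uv,z in [((440,240),0),((480,120),0),((525,10),0),((475,240),.06),((520,120),.06),((560,10),.06)]: print(uv,z,ray(cal,uv,z)[0].round(3))
tc=viewer.calibration("top")
for uv in [(382,178),(315,183),(250,187)]: print(uv,ray(tc,uv,.0)[0].round(3),ray(tc,uv,.05)[0].round(3))
```

```text
(440, 240) 0 [ 0.686 -0.221 -0.   ]
(480, 120) 0 [ 0.677 -0.122  0.   ]
(525, 10) 0 [ 0.675 -0.046  0.   ]
(475, 240) 0.06 [ 0.675 -0.197  0.06 ]
(520, 120) 0.06 [ 0.669 -0.122  0.06 ]
(560, 10) 0.06 [ 0.663 -0.065  0.06 ]
(382, 178) [ 0.677 -0.272  0.   ] [ 0.664 -0.264  0.05 ]
(315, 183) [ 0.663 -0.077  0.   ] [ 0.651 -0.078  0.05 ]
(250, 187) [0.651 0.112 0.   ] [0.64  0.102 0.05 ]
```

{"fn": "move_arm", "kwargs": {"rows": "0 -0.1 -0.6 0.07 0 0 1;3 0 0 0 0 0 1;3 0 0 0 0 0 1;2 0 0 0 0 0 1;0 0 0 0 0 0 1"}}

```text
time_s: 4.15
eef_pos: [0.576, -0.2119, 0.1929]
eef_rot: [0.447, 0.541, -0.442, 0.558]
force: [0.1, 0.1, 0.3]
opening: 0.0883
```

Run:
```python
from h import *
goto((.573,-.208),.024,.22)
```

```text
t 4.15 F [0.1 0.1 0.3] open 0.0883 q6 -0.6
  grasp [ 0.5793 -0.2135  0.0456] jawyaw 0.211 shift cm [ 2.15 -0.25 -0.48] turn [-0.009  0.015 -0.02 ] q6 then -0.57
```

{"fn": "move_arm", "kwargs": {"rows": "1.2 -0.2 -0.5 0 0.015 -0.02 1;1.0 0 0 0 0 0 1;0 0 0 0 0 0 1;0 0 0 0 0 0 -1;0 0 0 0 0 0 -1;0 0 0 0 0 0 -1;0 0 0 0 0 0 -1"}}

```text
time_s: 5.03
eef_pos: [0.575, -0.2081, 0.1731]
eef_rot: [0.445, 0.548, -0.444, 0.551]
force: [-0.4, 0.4, -0.5]
opening: 0.0533
```

Run:
```python
from h import *
goto((.573,-.208),.024,.22)
```

```text
t 5.03 F [-0.4  0.4 -0.5] open 0.0533 q6 -0.6
  grasp [ 0.5756 -0.2083  0.0258] jawyaw 0.21 shift cm [ 0.18 -0.2  -0.05] turn [-0.01   0.002 -0.004] q6 then -0.57
```

{"fn": "move_arm", "kwargs": {"rows": "-4 0 0 0 0 0 -1;-4 0 0 0.135 0 0 -1;-3 0 0 0 0 0 -1;0 -1.7 5 0 0 0 -1;0 -1.7 5 0 0 0 -1;0 -1.7 5 0 0 0 -1;0 -1.7 5 0 0 0 -1;0 -1.7 5 0 0 0 -1"}}

```text
time_s: 6.02
eef_pos: [0.5071, -0.4662, 0.2865]
eef_rot: [0.481, 0.518, -0.479, 0.52]
force: [0.4, 0.4, -0.9]
opening: 0.0528
```

Run:
```python
from h import *
goto((.511,-.464),.054,.075)
cal=viewer.calibration("wrist"); f=viewer.grab_frame("wrist"); cv2.imwrite("pics/w3.png",f)
for o in outlines(f,cal,.025,(60,0,600,235)): print(o[0].round(4),np.round(o[1],3),round(o[2],3))
```

```text
t 6.03 F [ 0.4  0.4 -0.9] open 0.0528 q6 -0.86
  grasp [ 0.5077 -0.4663  0.1392] jawyaw 0.078 shift cm [ 8.52  0.37 -0.2 ] turn [ 0.003  0.001 -0.004] q6 then -0.81
[ 0.5047 -0.3923] [0.074 0.065] 0.077
```

View pics/w3.png

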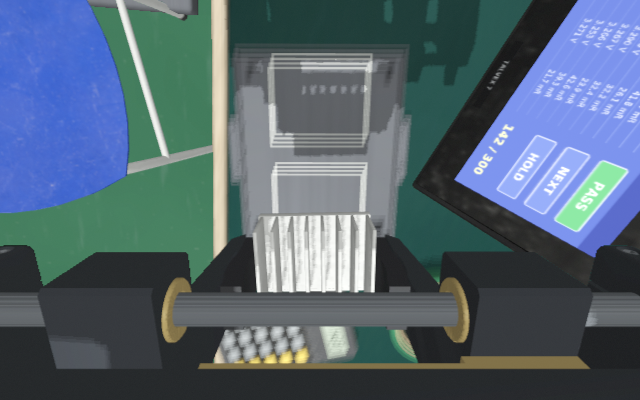

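Run:
```python
from h import *
goto((.511,-.464),.054,.075)
tc=viewer.calibration("top"); sc=viewer.calibration("scene")
for uv in [(388,180),(440,205)]: print(uv,[ray(tc,uv,z)[0].round(3) for z in (0,.05,.1)])
for uv in [(393,307),(427,296),(376,252)]: print("sc",uv,[ray(sc,uv,z)[0].round(3) for z in (0,.05,.1)])
```

```text
t 6.08 F [ 0.  -5.3 -0.5] open 0.0532 q6 -0.86
  grasp [ 0.5056 -0.4732  0.1395] jawyaw 0.076 shift cm [ 8.55  0.63 -0.83] turn [ 0.001  0.007 -0.003] q6 then -0.81
(388, 180) [array([ 0.671, -0.289,  0.   ]), array([ 0.658, -0.28 ,  0.05 ]), array([ 0.646, -0.271,  0.1  ])]
(440, 205) [array([ 0.597, -0.434,  0.   ]), array([ 0.588, -0.418,  0.05 ]), array([ 0.579, -0.403,  0.1  ])]
sc (393, 307) [array([ 0.607, -0.448,  0.   ]), array([ 0.587, -0.467,  0.05 ]), array([ 0.567, -0.487,  0.1  ])]
sc (427, 296) [array([ 0.703, -0.469,  0.   ]), array([ 0.678, -0.488,  0.05 ]), array([ 0.654, -0.507,  0.1  ])]
sc (376, 252) [array([ 0.671, -0.284,  0.   ]), array([ 0.648, -0.31 ,  0.05 ]), array([ 0.625, -0.337,  0.1  ])]
```

{"fn": "move_arm", "kwargs": {"rows": "0 0.63 -0.83 0 0 0 -1;3 0 0 0 0 0 -1;3 0 0 0 0 0 -1;0 0 0 0 0 0 -1"}}

```text
time_s: 6.58
eef_pos: [0.5116, -0.4618, 0.2254]
eef_rot: [0.481, 0.516, -0.482, 0.52]
force: [-0.7, 0.1, -1.0]
opening: 0.0527
```

Run:
```python
from h import *
goto((.511,-.464),.053,.075)
```

```text
t 6.58 F [-0.7  0.1 -1. ] open 0.0527 q6 -0.84
  grasp [ 0.5121 -0.4626  0.0781] jawyaw 0.074 shift cm [ 2.51 -0.08  0.2 ] turn [-0.001  0.006 -0.003] q6 then -0.81
```

{"fn": "move_arm", "kwargs": {"rows": "1.5 -0.08 0.2 0 0.006 0 -1;1.2 0 0 0 0 0 -1;0 0 0 0 0 0 -1;0 0 0 0 0 0 0.45;0 0 0 0 0 0 0.45;0 0 0 0 0 0 0.45"}}

```text
time_s: 7.32
eef_pos: [0.5135, -0.4638, 0.2016]
eef_rot: [0.482, 0.516, -0.48, 0.522]
force: [0.7, 0.2, 0.2]
opening: 0.0637
```

Run:
```python
from h import *
goto((.573,-.1135),.12,.01)
```

```text
t 7.33 F [0.7 0.2 0.2] open 0.0637 q6 -0.85
  grasp [ 0.5147 -0.4643  0.0543] jawyaw 0.076 shift cm [ -6.64   8.65 -34.45] turn [ 0.066  0.004 -0.008] q6 then -0.21
```

{"fn": "move_arm", "kwargs": {"rows": "-4 0 0 0 0 0 0.45;-4 0 0 0 0 0 1;0 1.45 -5.8 0 0 0 1;0 1.45 -5.8 0 0 0 1;0 1.45 -5.8 0 0 0 1;0 1.45 -5.8 0 0 0 1;0 1.45 -5.8 0 0 0 1;0 1.45 -5.5 0 0 0 1"}}

```text
time_s: 8.32
eef_pos: [0.5765, -0.1094, 0.2885]
eef_rot: [0.486, 0.509, -0.481, 0.524]
force: [0.9, -0.3, 0.1]
opening: 0.088
```

{"fn": "move_arm", "kwargs": {"rows": "0 0 0 0.06 0 0 1;0 0 0 0 0 0 1"}}

```text
time_s: 8.57
eef_pos: [0.5773, -0.1047, 0.2898]
eef_rot: [0.5, 0.495, -0.494, 0.511]
force: [0.7, 0.5, 0.3]
opening: 0.0883
```

Run:
```python
from h import *
sinks(z=.02)
goto((.573,-.113),.025,.01)
```

```text
sink 0.88 [134. 149. 216. 215.] [ 0.471  -0.0959] [0.061 0.049] -0.24
sink 0.74 [140. 263. 162. 286.] [ 0.4395 -0.1746] [0.031 0.007] 0.71
sink 0.63 [265. 171. 340. 231.] [ 0.5722 -0.1109] [0.055 0.047] 0.03
sink 0.57 [269.  39. 347. 131.] [ 0.577  -0.0221] [0.054 0.042] -1.23
 t 8.68 F [ 0.4 -0.1 -0.4] open 0.0881 q6 -0.23
  grasp [ 0.5804 -0.1069  0.1424] jawyaw 0.011 shift cm [11.73 -0.68  0.63] turn [ 0.001  0.009 -0.022] q6 then -0.2
```

{"fn": "move_arm", "kwargs": {"rows": "0 -0.7 0.55 0 0.009 -0.02 1;4 0 0 0 0 0 1;4 0 0 0 0 0 1;2 0 0 0 0 0 1;0 0 0 0 0 0 1"}}

```text
time_s: 9.3
eef_pos: [0.5689, -0.1176, 0.1885]
eef_rot: [0.499, 0.501, -0.498, 0.501]
force: [-1.0, 0.1, -0.1]
opening: 0.0882
```

Run:
```python
from h import *
goto((.573,-.112),.025,.015)
```

```text
t 9.3 F [-1.   0.1 -0.1] open 0.0882 q6 -0.25
  grasp [ 0.5689 -0.1176  0.0412] jawyaw 0.005 shift cm [ 1.62  0.42 -0.56] turn [-0.01 -0.   -0.  ] q6 then -0.21
```

{"fn": "move_arm", "kwargs": {"rows": "1.0 0.42 -0.56 0 0 0 1;0.7 0 0 0 0 0 1;0 0 0 0 0 0 -1;0 0 0 0 0 0 -1;0 0 0 0 0 0 -1;0 0 0 0 0 0 -1;-5 0 0 0 0 0 -1;-5 0 0 0 0 0 -1"}}

```text
time_s: 10.3
eef_pos: [0.5718, -0.1123, 0.2706]
eef_rot: [0.498, 0.503, -0.5, 0.499]
force: [0.2, 0.4, -0.2]
opening: 0.0532
```

{"fn": "move_arm", "kwargs": {"rows": "0 -1.4 5.5 0 0 0 -1;0 -1.4 5.5 0 0 0 -1;0 -1.4 5.5 0 0 0 -1;0 -1.4 5.5 0 0 0 -1;0 -1.4 5.5 0 0 0 -1;0 0 0 -0.06 0 0 -1;0 0 0 0 0 0 -1"}}

```text
time_s: 11.18
eef_pos: [0.5041, -0.3963, 0.2782]
eef_rot: [0.483, 0.514, -0.482, 0.52]
force: [0.5, -0.6, -0.6]
opening: 0.0528
```

Run:
```python
from h import *
goto((.505,-.389),.054,.075)
```

```text
t 11.18 F [ 0.5 -0.6 -0.6] open 0.0528 q6 -0.78
  grasp [ 0.5052 -0.3968  0.1309] jawyaw 0.069 shift cm [ 7.69  0.09 -0.75] turn [-0.006  0.004 -0.007] q6 then -0.73
```

{"fn": "move_arm", "kwargs": {"rows": "3 0.1 -0.75 -0.006 0.004 -0.007 -1;3 0 0 0 0 0 -1;0 0 0 0 0 0 -1"}}

```text
time_s: 11.55
eef_pos: [0.5055, -0.3874, 0.2178]
eef_rot: [0.481, 0.518, -0.481, 0.519]
force: [-0.2, -0.1, -1.3]
opening: 0.0529
```

Run:
```python
from h import *
goto((.505,-.389),.053,.075)
```

```text
t 11.55 F [-0.2 -0.1 -1.3] open 0.0529 q6 -0.77
  grasp [ 0.5057 -0.3875  0.0705] jawyaw 0.073 shift cm [ 1.75 -0.06  0.16] turn [-0.002  0.001 -0.001] q6 then -0.73
```

{"fn": "move_arm", "kwargs": {"rows": "1.2 -0.06 0.16 0 0 0 -1;0.7 0 0 0 0 0 -1;0 0 0 0 0 0 -1;0 0 0 0 0 0 0.45;0 0 0 0 0 0 0.45;0 0 0 0 0 0 0.45;-5 0 0 0 0 0 0.45;-5 0 0 0 0 0 1"}}

```text
time_s: 12.55
eef_pos: [0.5049, -0.388, 0.2993]
eef_rot: [0.481, 0.519, -0.481, 0.517]
force: [0.6, -1.1, 0.6]
opening: 0.0718
```

{"fn": "move_arm", "kwargs": {"rows": "-5 0 0 0 0 0 1;-5 0 0 0 0 0 1;0 0 0 0 0 0 1;0 0 0 0 0 0 1"}}

```text
time_s: 13.05
eef_pos: [0.5054, -0.3886, 0.4085]
eef_rot: [0.481, 0.515, -0.481, 0.521]
force: [-0.3, 1.3, 1.2]
opening: 0.0884
```

Run:
```python
from h import *
f,cal=sinks(z=.04,save="pics/w4.png")
for d in spotter.cut_out("base","wrist")[:1]: print(d["conf"],d["box"],rect(d["region"],cal,.03))
for o in outlines(f,cal,.025,(60,0,600,235)): print(o[0].round(4),np.round(o[1],3),round(o[2],3))
# predicted sockets
b=np.array([.508,-.426]);y=.075
c,s=np.cos(y),np.sin(y)
for sx in(-1,1):
  for sy in (-1,1): print(sx,sy,proj(cal,[*(b+[c*46e-3*sx-s*58e-3*sy,s*46e-3*sx+c*58e-3*sy]),.025]).round(1))
goto(b,.2,y)
```

```text
sink 0.73 [289. 151. 343. 193.] [ 0.506  -0.3883] [0.055 0.045] 0.09
sink 0.68 [294. 214. 342. 256.] [ 0.5121 -0.4645] [0.054 0.052] 0.07
sink 0.63 [266.   3. 313.   6.] [ 0.4677 -0.2255] [0.047 0.004] 0.07
0.87 [255.0, 136.5, 372.7, 256.9] (array([ 0.5079472 , -0.42419463], dtype=float32), (np.float32(0.1454325), np.float32(0.13489123)), np.float32(-1.4997493))
[ 0.5062 -0.3882] [0.068 0.055] 0.07
-1 -1 [[276.5 245.9]]
-1 1 [[272.7 151.6]]
1 -1 [[351.1 245.5]]
1 1 [[354.  151.2]]
 t 13.2 F [ 0.1 -0.3  0.3] open 0.0887 q6 -0.77
  grasp [ 0.5061 -0.3892  0.2602] jawyaw 0.073 shift cm [ 6.03 -0.04  3.72] turn [-0.002  0.004 -0.005] q6 then -0.77
```

View pics/w4.png

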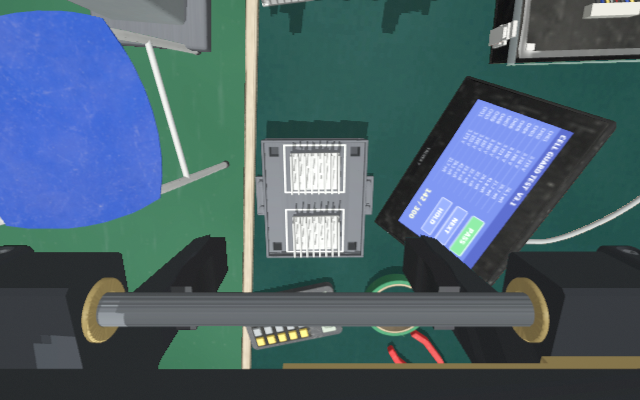

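Both sinks sit inside their outlines at (315,170) and (316,236). The sockets at (272,151), (355,151), (277,246) and (351,246) match the prediction. Next I refine the base pose from those sockets.

```bash
cat >> h.py <<'E'
def sockets(f,cal,b,y,z,r=9,show=True):
    """refine a carrier's pose from its 4 dark sockets near prediction (edges at face z)"""
    g=cv2.GaussianBlur(cv2.cvtColor(f,cv2.COLOR_BGR2GRAY),(0,0),.8).astype(float); P=[];Q=[]
    c,s=np.cos(y),np.sin(y)
    for m in [(-.046,-.058),(-.046,.058),(.046,-.058),(.046,.058)]:
        w=[b[0]+c*m[0]-s*m[1],b[1]+s*m[0]+c*m[1],z]; u,v=proj(cal,w)[0]
        if not(r<u<639-r and r<v<399-r): continue
        x0,y0=int(round(u))-r,int(round(v))-r; p=g[y0:y0+2*r+1,x0:x0+2*r+1]
        k=np.clip((np.median(p)*.6+p.min()*.4)-p,0,None)
        if k.sum()<1: continue
        yy,xx=np.mgrid[:2*r+1,:2*r+1]; uv=[(k*xx).sum()/k.sum()+x0,(k*yy).sum()/k.sum()+y0]
        W=ray(cal,uv,z)[0][:2]; P.append(m);Q.append(W)
        print("  socket",m,"pred",np.round([u,v],1),"found",np.round(uv,1),"err mm",((W-w[:2])*1000).round(1))
    P=np.array(P);Q=np.array(Q)
    pc,qc=P.mean(0),Q.mean(0); H=(P-pc).T@(Q-qc); th=np.arctan2(H[0,1]-H[1,0],H[0,0]+H[1,1])
    t=qc-np.array([[np.cos(th),-np.sin(th)],[np.sin(th),np.cos(th)]])@pc
    print("  pose",t.round(4),round(th,4)); return t,th
E
python3 - <<'E'
from h import *
cal=viewer.calibration("wrist"); f=cv2.imread("pics/w4.png")
sockets(f,cal,(.508,-.426),.075,.025)
goto((.52,.06),.40,.0)
E
```

```text
socket (-0.046, -0.058) pred [276.8 246.6] found [277.4 248.7] err mm [ 0.9 -2.7]
  socket (-0.046, 0.058) pred [273.  152.1] found [272.7 152.1] err mm [-0.3 -0.1]
  socket (0.046, -0.058) pred [351.6 246.2] found [352.2 247.6] err mm [ 0.9 -1.8]
  socket (0.046, 0.058) pred [354.5 151.8] found [355.8 151.7] err mm [1.4 0.2]
  pose [ 0.5087 -0.4271] 0.0781
 t 13.2 F [ 0.1 -0.3  0.3] open 0.0887 q6 -0.77
  grasp [ 0.5061 -0.3892  0.2602] jawyaw 0.073 shift cm [-14.16   4.81 -44.57] turn [ 0.073  0.004 -0.005] q6 then 0.11
```

{"fn": "move_arm", "kwargs": {"rows": "-4 1 -4 0 0 0 1;-5 1 -5 0 0 0 1;-5 1 -5 0 0 0 1;0 1.1 -6 0 0 0 1;0 1.1 -6 0 0 0 1;0 1.1 -6 0 0 0 1;0 1.1 -6 0 0 0 1;0 1.1 -6 0 0 0 1"}}

```text
time_s: 14.2
eef_pos: [0.5587, 0.0555, 0.5282]
eef_rot: [0.481, 0.522, -0.486, 0.51]
force: [0.7, -0.9, -0.3]
opening: 0.0885
```

{"fn": "move_arm", "kwargs": {"rows": "0 0.5 -5.5 0 0 0 1;0 0 0 0.18 0 0 1;0 0 0 0.18 0 0 1;0 0 0 0.18 0 0 1;0 0 0 0.18 0 0 1;0 0 0 0.18 0 0 1;0 0 0 0.18 0 0 1;0 0 0 0.18 0 0 1"}}

```text
time_s: 15.2
eef_pos: [0.5595, 0.1191, 0.5103]
eef_rot: [-0.681, -0.124, 0.713, -0.117]
force: [-0.5, -0.3, -0.2]
opening: 0.0881
```

{"fn": "move_arm", "kwargs": {"rows": "0 0 0 0.18 0 0 1;0 0 0 0.18 0 0 1;0 0 0 0.1 0 0 1;0 0 0 0 0 0 1;0 0 0 0 0 0 1"}}

```text
time_s: 15.82
eef_pos: [0.5593, 0.1191, 0.5004]
eef_rot: [-0.683, 0.048, 0.727, 0.045]
force: [0.2, -1.5, 0.4]
opening: 0.0882
```

Run:
```python
from h import *
cal=viewer.calibration("wrist"); f=viewer.grab_frame("wrist"); cv2.imwrite("pics/w5.png",f)
goto((.539,.121),.20,1.47)
for d in spotter.cut_out("tray_2","wrist"): print(round(d["conf"],2),np.round(d["box"]),rect(d["region"],cal,.175))
for o in outlines(f,cal,.173,(0,0,640,300)): print(o[0].round(4),np.round(o[1],3),round(o[2],3))
```

```text
t 15.88 F [ 0.4  0.2 -0.8] open 0.0881 q6 1.86
  grasp [0.5501 0.1191 0.3533] jawyaw -1.701 shift cm [15.39 -0.05  1.08] turn [ 3.11  -0.012 -0.097] q6 then -1.25
0.97 [247. 112. 381. 122.] (array([0.6000366 , 0.11270152], dtype=float32), (np.float32(0.120911956), np.float32(0.0043645874)), np.float32(1.4666673))
0.72 [240. 117. 390. 241.] (array([0.53822494, 0.11876716], dtype=float32), (np.float32(0.14483102), np.float32(0.12142502)), np.float32(1.4655529))
[0.5418 0.1565] [0.068 0.054] -0.103
[0.5336 0.0806] [0.068 0.054] -0.119
[0.5416 0.1566] [0.071 0.058] -0.106
[0.5336 0.081 ] [0.071 0.058] -0.105
```

View pics/w5.png

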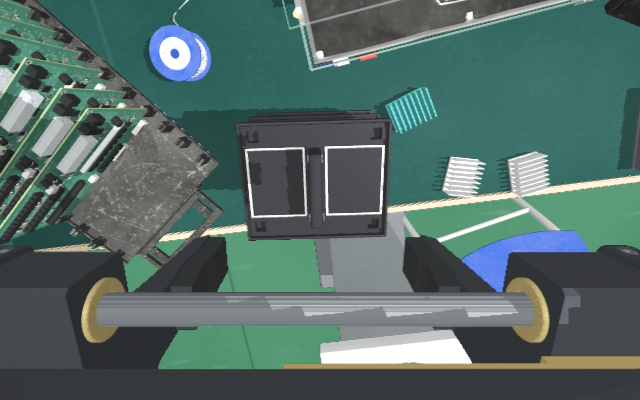

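Stack is at (315,180) in this view. Its top deck is empty and the grip plate is at column 316. The remaining sinks are at (463,176) and (528,173), with the decoy at (412,110).

```bash
sed -i 's/def goto(xy,z,yaw,label=""):/def goto(xy,z,yaw,near=False,label=""):/; s/key=lambda t:abs(q1-t))/key=lambda t:abs(cur-t) if near else abs(q1-t))/' h.py
python3 - <<'E'
from h import *
goto((.5377,.1187),.197,-1.677,True)
cal=viewer.calibration("wrist"); f=cv2.imread("pics/w5.png")
sockets(f,cal,(.5377,.1187),-.1066,.173)
E
```

```text
t 15.93 F [ 0.1 -0.6 -0.2] open 0.0883 q6 1.86
  grasp [0.5502 0.119  0.3536] jawyaw -1.702 shift cm [15.74  0.19  1.17] turn [-0.025  0.062 -0.007] q6 then 1.89
  socket (-0.046, -0.058) pred [372.6 223.5] found [375.1 225.9] err mm [-3.1 -2.3]
  socket (-0.046, 0.058) pred [260.4 226.5] found [260.9 229.8] err mm [-3.8  0.1]
  socket (0.046, -0.058) pred [375.9 133.5] found [378.3 133.7] err mm [-0.5 -2.2]
  socket (0.046, 0.058) pred [252.3 136.9] found [250.1 138.9] err mm [-1.5  2.5]
  pose [0.5355 0.1182] -0.0942
```

{"fn": "move_arm", "kwargs": {"rows": "0 0.2 1.1 -0.025 0.06 -0.005 0;4 0 0 0 0 0 0;4 0 0 0 0 0 0;4 0 0 0 0 0 0;0 0 0 0 0 0 0"}}

```text
time_s: 16.55
eef_pos: [0.5485, 0.1184, 0.3804]
eef_rot: [0.708, -0.036, -0.705, -0.035]
force: [-0.5, 0.4, 0.2]
opening: 0.0441
```

Run:
```python
from h import *
goto((.5377,.1187),.197,-1.677,True)
```

```text
t 16.55 F [-0.5  0.4  0.2] open 0.0441 q6 1.84
  grasp [0.5491 0.1181 0.2331] jawyaw -1.672 shift cm [3.6  0.07 1.09] turn [ 0.005 -0.004 -0.001] q6 then 1.89
```

{"fn": "move_arm", "kwargs": {"rows": "1 0.1 1.1 0 0 0 0;2 0 0 0 0 0 0;0.5 0 0 0 0 0 0;0 0 0 0 0 0 0"}}

```text
time_s: 17.05
eef_pos: [0.5383, 0.119, 0.3509]
eef_rot: [0.711, -0.035, -0.702, -0.036]
force: [0.6, 0.4, 0.1]
opening: 0.0442
```

Run:
```python
from h import *
goto((.5377,.1187),.197,-1.677,True)
```

```text
t 17.05 F [0.6 0.4 0.1] open 0.0442 q6 1.84
  grasp [0.5403 0.119  0.2036] jawyaw -1.671 shift cm [0.66 0.03 0.07] turn [ 0.006 -0.013  0.002] q6 then 1.89
```

{"fn": "move_arm", "kwargs": {"rows": "0.6 0 0.2 0 -0.013 0 0;0 0 0 0 0 0 0;0 0 0 0 0 0 -1;0 0 0 0 0 0 -1;0 0 0 0 0 0 -1;0 0 0 0 0 0 -1"}}

```text
time_s: 17.8
eef_pos: [0.5372, 0.1192, 0.3473]
eef_rot: [0.708, -0.034, -0.705, -0.036]
force: [0.2, -0.7, -0.4]
opening: 0.0118
```

Run:
```python
from h import *
goto((.5377,.1187),.197,-1.677,True)
```

```text
t 17.8 F [ 0.2 -0.7 -0.4] open 0.0118 q6 1.84
  grasp [0.5377 0.1195 0.2   ] jawyaw -1.671 shift cm [ 0.3   0.05 -0.06] turn [ 0.006 -0.003  0.002] q6 then 1.89
```

{"fn": "move_arm", "kwargs": {"rows": "-1 0 0 0 0 0 -1;-2 0 0 0 0 0 -1;-3 0 0 0 0 0 -1;-4 0 0 0 0 0 -1;0 0 0 0 0 0 -1"}}

```text
time_s: 18.42
eef_pos: [0.536, 0.119, 0.4488]
eef_rot: [-0.706, 0.035, 0.707, 0.036]
force: [-0.1, 0.3, -1.8]
opening: 0.0119
```

Run:
```python
from h import *
goto((.5085,-.4265),.26,.077-np.pi/2,True)
```

```text
t 18.43 F [-0.1  0.3 -1.8] open 0.0119 q6 1.84
  grasp [0.5358 0.1193 0.3015] jawyaw -1.671 shift cm [ 4.05 54.56 -2.71] turn [-0.177  0.002  0.002] q6 then 0.8
```

{"fn": "move_arm", "kwargs": {"rows": "0 3 0 0 0 0 -1;0 5.2 -0.3 0 0 0 -1;0 5.2 -0.3 0 0 0 -1;0 5.2 -0.3 0 0 0 -1;0 5.2 -0.3 0 0 0 -1;0 5.2 -0.3 0 0 0 -1;0 5.2 -0.3 0 0 0 -1;0 5.2 -0.3 0 0 0 -1"}}

```text
time_s: 19.42
eef_pos: [0.5146, -0.2819, 0.4312]
eef_rot: [-0.699, 0.03, 0.713, 0.035]
force: [1.7, 0.6, -1.6]
opening: 0.0122
```

{"fn": "move_arm", "kwargs": {"rows": "0 5 -0.2 0 0 0 -1;0 5 -0.2 0 0 0 -1;0 3 0 0 0 0 -1;0 0 0 -0.09 0 0 -1;0 0 0 -0.09 0 0 -1;0 0 0 0 0 0 -1;0 0 0 0 0 0 -1"}}

```text
time_s: 20.3
eef_pos: [0.5017, -0.4189, 0.4117]
eef_rot: [-0.694, -0.039, 0.719, -0.021]
force: [0.0, 0.4, -2.2]
opening: 0.0122
```

Run:
```python
from h import *
goto((.5085,-.4265),.16,.077-np.pi/2,True)
```

```text
t 20.3 F [ 0.   0.4 -2.2] open 0.0122 q6 0.76
  grasp [ 0.4964 -0.4153  0.2645] jawyaw -1.487 shift cm [10.38  1.1  -0.97] turn [0.007 0.034 0.027] q6 then 0.8
```

{"fn": "move_arm", "kwargs": {"rows": "2 1.1 -1.0 0.007 0.034 0.027 -1;3 0 0 0 0 0 -1;3 0 0 0 0 0 -1;0 0 0 0 0 0 -1"}}

```text
time_s: 20.8
eef_pos: [0.5125, -0.4274, 0.3282]
eef_rot: [0.707, 0.026, -0.707, 0.026]
force: [-0.4, -0.6, -2.1]
opening: 0.0118
```

Run:
```python
from h import *
goto((.5085,-.4265),.135,.077-np.pi/2,True)
```

```text
t 20.8 F [-0.4 -0.6 -2.1] open 0.0118 q6 0.76
  grasp [ 0.5125 -0.4273  0.1809] jawyaw -1.497 shift cm [ 4.59 -0.11  0.39] turn [-0.003 -0.     0.   ] q6 then 0.8
```

{"fn": "move_arm", "kwargs": {"rows": "2 -0.1 0.4 0 0 0 -1;2 0 0 0 0 0 -1;0 0 0 0 0 0 -1;0 0 0 0 0 0 -1"}}

```text
time_s: 21.3
eef_pos: [0.509, -0.4271, 0.2886]
eef_rot: [0.708, 0.025, -0.705, 0.027]
force: [-0.5, 0.6, -2.5]
opening: 0.0114
```

Run:
```python
from h import *
goto((.5085,-.4265),.107,.077-np.pi/2,True)
```

```text
t 21.3 F [-0.5  0.6 -2.5] open 0.0114 q6 0.76
  grasp [ 0.5095 -0.4274  0.1413] jawyaw -1.497 shift cm [ 3.43 -0.07  0.06] turn [-0.004 -0.003 -0.003] q6 then 0.8
```

{"fn": "move_arm", "kwargs": {"rows": "1.0 -0.07 0.08 0 0 0 -1;0.6 0 0 0 0 0 -1;0.5 0 0 0 0 0 -1"}}

```text
time_s: 21.68
eef_pos: [0.5089, -0.4271, 0.2684]
eef_rot: [0.709, 0.024, -0.705, 0.028]
force: [0.1, 0.9, -3.1]
opening: 0.0117
```

Run:
```python
from h import *
goto((.5085,-.4265),.107,.077-np.pi/2,True)
```

```text
t 21.68 F [ 0.1  0.9 -3.1] open 0.0117 q6 0.76
  grasp [ 0.5098 -0.4278  0.1211] jawyaw -1.497 shift cm [ 1.41 -0.07  0.05] turn [-0.004 -0.006 -0.006] q6 then 0.8
```

{"fn": "move_arm", "kwargs": {"rows": "0.4 -0.12 0.15 0 0 0 -1;0.4 0 0 0 0 0 -1;0.4 0 0 0 0 0 -1;0 0 0 0 0 0 -1"}}

```text
time_s: 22.18
eef_pos: [0.5072, -0.4258, 0.255]
eef_rot: [0.709, 0.024, -0.705, 0.028]
force: [0.7, -0.0, -2.7]
opening: 0.012
```

Run:
```python
from h import *
goto((.5085,-.4265),.107,.077-np.pi/2,True)
```

```text
t 22.18 F [ 0.7 -0.  -2.7] open 0.012 q6 0.76
  grasp [ 0.508  -0.4265  0.1077] jawyaw -1.497 shift cm [ 0.07  0.08 -0.13] turn [-0.004 -0.005 -0.005] q6 then 0.8
```

{"fn": "move_arm", "kwargs": {"rows": "0.2 0 0 0 0 0 -1;0 0 0 0 0 0 0;0 0 0 0 0 0 0;0 0 0 0 0 0 0;-4 0 0 0 0 0 0;-5 0 0 0 0 0 0;-5 0 0 0 0 0 0;-5 0 0 0 0 0 0"}}

```text
time_s: 23.18
eef_pos: [0.5055, -0.4245, 0.444]
eef_rot: [-0.706, -0.026, 0.707, -0.026]
force: [0.0, -0.8, -0.5]
opening: 0.0444
```

{"fn": "move_arm", "kwargs": {"rows": "-5 0 -3 0 0 0 1;-4 0 0 0 0 0 1;0 0 0 0 0 0 1;0 0 0 0 0 0 1"}}

```text
time_s: 23.68
eef_pos: [0.536, -0.4221, 0.5425]
eef_rot: [0.709, 0.024, -0.704, 0.028]
force: [-0.1, -0.1, -1.1]
opening: 0.0819
```

Run:
```python
from h import *
cal=viewer.calibration("wrist"); f=viewer.grab_frame("wrist"); cv2.imwrite("pics/w6.png",f)
for z in (.080,.088): 
  for o in outlines(f,cal,z,(100,0,540,300)): print(z,o[0].round(4),np.round(o[1],3),round(o[2],3))
for d in spotter.cut_out("sink_0","wrist"): print(round(d["conf"],2),np.round(d["box"]),rect(d["region"],cal,.015))
cv2.imwrite("pics/s6.png",cv2.resize(viewer.grab_frame("scene")[180:380,180:480],(800,533)))
goto((.47,-.097),.10,-.24)
```

```text
0.08 [ 0.5113 -0.465 ] [0.066 0.054] 0.07
0.08 [ 0.5061 -0.3891] [0.066 0.054] 0.07
0.08 [ 0.5106 -0.4653] [0.071 0.057] 0.07
0.08 [ 0.5053 -0.3899] [0.071 0.06 ] 0.073
0.08 [ 0.6262 -0.5515] [0.062 0.062] -0.666
0.088 [ 0.513  -0.4641] [0.065 0.053] 0.07
0.088 [ 0.5078 -0.3896] [0.065 0.053] 0.07
0.088 [ 0.5123 -0.4645] [0.07  0.056] 0.07
0.088 [ 0.5071 -0.3904] [0.07  0.059] 0.073
0.088 [ 0.6258 -0.549 ] [0.061 0.06 ] -0.666
0.95 [ 91. 159. 130. 201.] (array([ 0.47063005, -0.09773371], dtype=float32), (np.float32(0.06359254), np.float32(0.0537578)), np.float32(-0.24101925))
0.93 [ 25.  91.  80. 126.] (array([ 0.5789834 , -0.02314544], dtype=float32), (np.float32(0.07262964), np.float32(0.04505865)), np.float32(-1.2632823))
0.65 [156. 173. 188. 211.] (array([ 0.46327263, -0.19532007], dtype=float32), (np.float32(0.058217645), np.float32(0.048233204)), np.float32(0.20603704))
 t 23.82 F [-1.1 -1.1 -0.8] open 0.088 q6 0.79
  grasp [ 0.5367 -0.4229  0.3945] jawyaw -1.498 shift cm [ 29.26 -33.06   4.36] turn [-1.258 -0.002 -0.008] q6 then 0.04
```

View pics/w6.png

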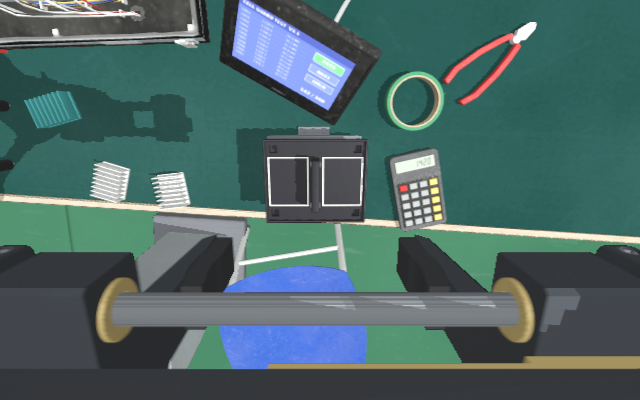

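View pics/s6.png

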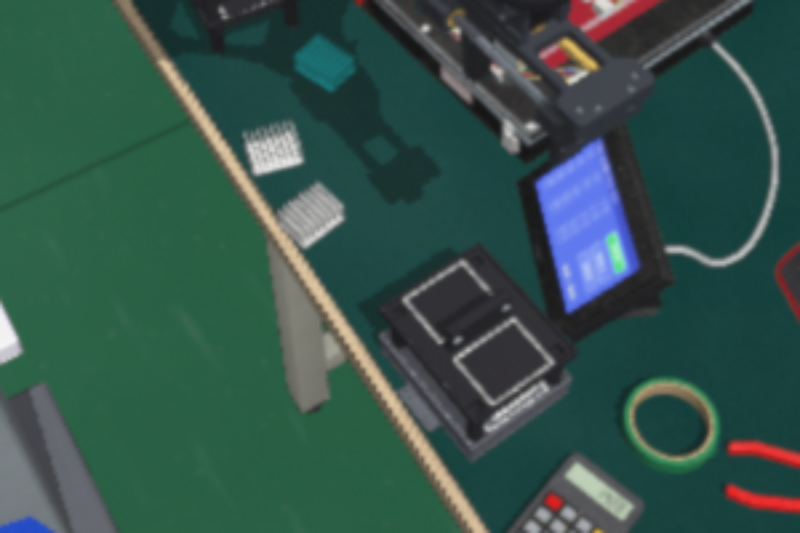

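Tray_2 is seated: it looks level in the scene view, and its outlines at (288,181) and (343,181) in the wrist view match the base. Two sinks are left, at (110,182) and (171,190).

{"fn": "move_arm", "kwargs": {"rows": "3 -5.8 1.4 0 0 0 1;3 -5.8 1.4 0 0 0 1;3 -5.8 1.4 0 0 0 1;3 -5.8 1.4 0 0 0 1;1.3 0 0 -0.17 0 0 0.6;1.3 0 0 -0.17 0 0 0.6;1.3 0 0 -0.17 0 0 0.6;1.3 0 0 -0.17 0 0 0.6"}}

```text
time_s: 24.82
eef_pos: [0.4615, -0.2054, 0.3587]
eef_rot: [-0.651, -0.27, 0.659, -0.262]
force: [0.7, 0.3, -0.3]
opening: 0.0704
```

{"fn": "move_arm", "kwargs": {"rows": "1.3 0 0 -0.17 0 0 0.6;1.3 0 0 -0.17 0 0 0.6;1.3 0 0 -0.17 0 0 0.6;1.3 0 0 -0.17 0 0 0.6;1.3 0 0 -0.17 0 0 0.6;1.3 0 0 -0.17 0 0 0.6;0 0 0 0 0 0 0.6;0 0 0 0 0 0 0.6"}}

```text
time_s: 25.82
eef_pos: [0.4523, -0.2018, 0.2654]
eef_rot: [0.431, 0.572, -0.436, 0.545]
force: [0.1, 0.1, 0.0]
opening: 0.0704
```

Run:
```python
from h import *
sinks(z=.018)
tc=viewer.calibration("top")
print([ray(tc,(340,r),0.0)[0].round(3) for r in (263,268)])
goto((.465,-.194),.05,.2)
```

```text
sink 0.97 [340.  22. 442. 122.] [ 0.4698 -0.0971] [0.056 0.046] -0.23
sink 0.93 [305. 178. 378. 239.] [ 0.4616 -0.1937] [0.055 0.046] 0.17
sink 0.9 [537.   0. 633.  54.] [ 0.5797 -0.0376] [0.058 0.03 ] 0.31
[array([ 0.434, -0.147,  0.   ]), array([ 0.42 , -0.147,  0.   ])]
 t 25.93 F [-1.1  0.8  0.8] open 0.0702 q6 -0.72
  grasp [ 0.4474 -0.1994  0.1186] jawyaw 0.252 shift cm [ 6.81  1.61 -0.28] turn [ 0.051 -0.024  0.029] q6 then -0.6
```

{"fn": "move_arm", "kwargs": {"rows": "2 1.6 -0.4 0.06 -0.024 0.03 0.6;3 0 0 0 0 0 0.6;1.5 0 0 0 0 0 0.6;0 0 0 0 0 0 0.6"}}

```text
time_s: 26.42
eef_pos: [0.4687, -0.1946, 0.2022]
eef_rot: [0.453, 0.541, -0.451, 0.547]
force: [0.2, 0.6, -0.0]
opening: 0.0709
```

Run:
```python
from h import *
goto((.4635,-.1937),.029,.18)
```

```text
t 26.43 F [ 0.2  0.6 -0. ] open 0.0709 q6 -0.63
  grasp [ 0.4699 -0.1951  0.0549] jawyaw 0.184 shift cm [ 2.59 -0.52 -0.19] turn [ 0.004  0.005 -0.007] q6 then -0.58
```

{"fn": "move_arm", "kwargs": {"rows": "1.2 -0.55 -0.2 0 0 0 0.6;0.8 0 0 0 0 0 0.6;0 0 0 0 0 0 0.6"}}

```text
time_s: 26.8
eef_pos: [0.4636, -0.1943, 0.1828]
eef_rot: [0.453, 0.54, -0.451, 0.548]
force: [0.0, -0.6, -0.1]
opening: 0.0707
```

Run:
```python
from h import *
goto((.4635,-.1937),.029,.18)
```

```text
t 26.8 F [ 0.  -0.6 -0.1] open 0.0707 q6 -0.63
  grasp [ 0.4651 -0.195   0.0355] jawyaw 0.183 shift cm [ 0.65 -0.   -0.06] turn [ 0.003  0.007 -0.01 ] q6 then -0.58
```

{"fn": "move_arm", "kwargs": {"rows": "0.6 -0.1 0 0 0.007 -0.01 0.6;0 0 0 0 0 0 0.6;0 0 0 0 0 0 -1;0 0 0 0 0 0 -1;0 0 0 0 0 0 -1;0 0 0 0 0 0 -1"}}

```text
time_s: 27.55
eef_pos: [0.4631, -0.1948, 0.1772]
eef_rot: [0.452, 0.544, -0.452, 0.544]
force: [-1.6, 0.6, -1.8]
opening: 0.0527
```

Run:
```python
from h import *
goto((.511,-.465),.14,.075)
```

```text
t 27.55 F [-1.6  0.6 -1.8] open 0.0527 q6 -0.63
  grasp [ 0.4631 -0.1948  0.0299] jawyaw 0.183 shift cm [-11.    -0.21  27.44] turn [ 0.108  0.    -0.   ] q6 then -0.81
```

{"fn": "move_arm", "kwargs": {"rows": "-5 0 0 0 0 0 -1;-5 0 0 0 0 0 -1;-5 0 0 0.108 0 0 -1;0 0.6 5.5 0 0 0 -1;0 0.6 5.5 0 0 0 -1;0 0.6 5.5 0 0 0 -1;0 0.6 5.5 0 0 0 -1;0 0.4 5 0 0 0 -1"}}

```text
time_s: 28.55
eef_pos: [0.5118, -0.4656, 0.3322]
eef_rot: [0.48, 0.519, -0.48, 0.519]
force: [0.5, 0.1, 0.3]
opening: 0.0528
```

{"fn": "move_arm", "kwargs": {"rows": "0 0 0 0 0 0 -1;0 0 0 0 0 0 -1"}}

```text
time_s: 28.8
eef_pos: [0.5112, -0.4685, 0.3306]
eef_rot: [0.481, 0.518, -0.481, 0.518]
force: [-0.3, -0.6, -1.8]
opening: 0.0529
```

Run:
```python
from h import *
goto((.511,-.465),.112,.075)
```

```text
t 28.8 F [-0.3 -0.6 -1.8] open 0.0529 q6 -0.85
  grasp [ 0.5112 -0.4684  0.1833] jawyaw 0.074 shift cm [ 7.13  0.   -0.35] turn [-0.001 -0.001  0.   ] q6 then -0.81
```

{"fn": "move_arm", "kwargs": {"rows": "3 0 -0.35 0 0 0 -1;2.5 0 0 0 0 0 -1;0 0 0 0 0 0 -1"}}

```text
time_s: 29.18
eef_pos: [0.511, -0.4607, 0.2752]
eef_rot: [0.481, 0.519, -0.48, 0.518]
force: [0.1, 0.5, -0.4]
opening: 0.0528
```

Run:
```python
from h import *
goto((.511,-.465),.111,.075)
```

```text
t 29.18 F [ 0.1  0.5 -0.4] open 0.0528 q6 -0.85
  grasp [ 0.5109 -0.4604  0.1279] jawyaw 0.077 shift cm [ 1.69 -0.03  0.43] turn [ 0.002 -0.002  0.   ] q6 then -0.81
```

{"fn": "move_arm", "kwargs": {"rows": "1.2 0 0.4 0 0 0 -1;0.6 0 0 0 0 0 -1;0 0 0 0 0 0 -1;0 0 0 0 0 0 0.45;0 0 0 0 0 0 0.45;0 0 0 0 0 0 0.45"}}

```text
time_s: 29.92
eef_pos: [0.5128, -0.4646, 0.2611]
eef_rot: [0.48, 0.517, -0.48, 0.521]
force: [0.7, -0.1, -0.2]
opening: 0.0642
```

Run:
```python
from h import *
goto((.4705,-.097),.13,-.235)
```

```text
t 29.93 F [ 0.7 -0.1 -0.2] open 0.0642 q6 -0.85
  grasp [ 0.5134 -0.465   0.1138] jawyaw 0.078 shift cm [ -1.74  -1.33 -36.98] turn [ 0.313  0.002 -0.005] q6 then 0.03
```

{"fn": "move_arm", "kwargs": {"rows": "-4 0 0 0 0 0 0.45;-4 0 0 0 0 0 0.6;0 -0.2 -6 0 0 0 0.6;0 -0.2 -6 0 0 0 0.6;0 -0.2 -6 0 0 0 0.6;0 -0.2 -6 0 0 0 0.6;0 -0.2 -6 0 0 0 0.6;0 -0.2 -6 0 0 0 0.6"}}

```text
time_s: 30.92
eef_pos: [0.4728, -0.1017, 0.3454]
eef_rot: [0.484, 0.512, -0.481, 0.522]
force: [0.4, 0.4, 0.1]
opening: 0.0703
```

{"fn": "move_arm", "kwargs": {"rows": "2 0 0 0.155 0 0 0.6;2 0 0 0.155 0 0 0.6;0 0 0 0 0 0 0.6;0 0 0 0 0 0 0.6"}}

```text
time_s: 31.42
eef_pos: [0.4733, -0.0972, 0.3075]
eef_rot: [0.559, 0.431, -0.552, 0.443]
force: [0.8, -0.2, -0.6]
opening: 0.0704
```

Run:
```python
from h import *
sinks(z=.018)
goto((.4705,-.097),.05,-.235)
```

```text
sink 0.85 [271. 163. 335. 216.] [ 0.469  -0.0957] [0.055 0.047] -0.24
sink 0.72 [371.  21. 456. 114.] [ 0.5766 -0.023 ] [0.055 0.048] -1.24
 t 31.52 F [0.2 0.4 0. ] open 0.0705 q6 -0.01
  grasp [ 0.4761 -0.0984  0.1602] jawyaw -0.239 shift cm [11.01 -0.5   0.  ] turn [-0.004  0.003 -0.021] q6 then 0.03
```

{"fn": "move_arm", "kwargs": {"rows": "3 -0.6 -0.1 0 0.003 -0.02 0.6;3 0 0 0 0 0 0.6;3 0 0 0 0 0 0.6;0 0 0 0 0 0 0.6"}}

```text
time_s: 32.02
eef_pos: [0.471, -0.0973, 0.2197]
eef_rot: [0.558, 0.435, -0.554, 0.44]
force: [-0.3, -0.6, -0.8]
opening: 0.0702
```

Run:
```python
from h import *
goto((.470,-.0963),.029,-.237)
```

```text
t 32.02 F [-0.3 -0.6 -0.8] open 0.0702 q6 -0.02
  grasp [ 0.4723 -0.0976  0.0725] jawyaw -0.237 shift cm [ 4.34 -0.16 -0.07] turn [ 0.    -0.    -0.009] q6 then 0.03
```

{"fn": "move_arm", "kwargs": {"rows": "2.5 -0.16 -0.1 0 0 -0.009 0.6;2 0 0 0 0 0 0.6;0 0 0 0 0 0 0.6;0 0 0 0 0 0 -1;0 0 0 0 0 0 -1;0 0 0 0 0 0 -1;0 0 0 0 0 0 -1"}}

```text
time_s: 32.9
eef_pos: [0.4758, -0.0984, 0.1835]
eef_rot: [0.559, 0.434, -0.552, 0.442]
force: [0.3, 0.5, -0.8]
opening: 0.0528
```

Run:
```python
from h import *
goto((.506,-.3893),.14,.075)
```

```text
t 32.9 F [ 0.3  0.5 -0.8] open 0.0528 q6 -0.02
  grasp [ 0.4779 -0.0989  0.0362] jawyaw -0.236 shift cm [-10.24   9.89  27.58] turn [-0.311  0.002 -0.015] q6 then -0.73
```

{"fn": "move_arm", "kwargs": {"rows": "0 0 0 0 0 0 0.5;0 0 0 0 0 0 0.5;0.9 0 0 0 0 -0.015 0.5;0 0 0 0 0 0 0.5;0 0 0 0 0 0 -1;0 0 0 0 0 0 -1;0 0 0 0 0 0 -1"}}

```text
time_s: 33.78
eef_pos: [0.476, -0.0984, 0.1738]
eef_rot: [-0.555, -0.438, 0.556, -0.437]
force: [0.3, 0.6, 0.5]
opening: 0.0527
```

Run:
```python
from h import *
goto((.506,-.3893),.14,.075)
```

```text
t 33.77 F [0.3 0.6 0.5] open 0.0527 q6 -0.02
  grasp [ 0.4758 -0.0983  0.0265] jawyaw -0.236 shift cm [-11.37   9.69  27.58] turn [-0.311 -0.     0.002] q6 then -0.73
```

{"fn": "move_arm", "kwargs": {"rows": "-5 0 0 0 0 0 -1;-5 0 0 -0.155 0 0 -1;-5 0 0 -0.155 0 0 -1;0 0.2 5.8 0 0 0 -1;0 0.2 5.8 0 0 0 -1;0 0.2 5.8 0 0 0 -1;0 0.2 5.8 0 0 0 -1;0 0.1 5.5 0 0 0 -1"}}

```text
time_s: 34.78
eef_pos: [0.5103, -0.3873, 0.3284]
eef_rot: [0.476, 0.523, -0.477, 0.522]
force: [0.2, 0.6, -0.8]
opening: 0.0527
```

{"fn": "move_arm", "kwargs": {"rows": "0 0 0 0 0 0 -1;0 0 0 0 0 0 -1"}}

```text
time_s: 35.02
eef_pos: [0.5097, -0.3907, 0.3273]
eef_rot: [0.477, 0.522, -0.478, 0.521]
force: [0.1, -0.2, -0.8]
opening: 0.0529
```

Run:
```python
from h import *
goto((.506,-.3893),.112,.075)
```

```text
t 35.02 F [ 0.1 -0.2 -0.8] open 0.0529 q6 -0.78
  grasp [ 0.5093 -0.3906  0.18  ] jawyaw 0.088 shift cm [ 6.8  -0.34 -0.17] turn [ 0.013 -0.001  0.002] q6 then -0.73
```

{"fn": "move_arm", "kwargs": {"rows": "3 -0.35 -0.1 0.013 0 0 -1;2.8 0 0 0 0 0 -1;0 0 0 0 0 0 -1;0 0 0 0 0 0 -1"}}

```text
time_s: 35.52
eef_pos: [0.5063, -0.385, 0.2696]
eef_rot: [0.48, 0.52, -0.48, 0.519]
force: [0.0, 0.2, -0.4]
opening: 0.053
```

Run:
```python
from h import *
goto((.506,-.3893),.1065,.075)
```

```text
t 35.52 F [ 0.   0.2 -0.4] open 0.053 q6 -0.77
  grasp [ 0.506  -0.3848  0.1223] jawyaw 0.079 shift cm [ 1.58 -0.06  0.43] turn [ 0.004 -0.002  0.002] q6 then -0.73
```

{"fn": "move_arm", "kwargs": {"rows": "1.0 0 0.4 0 0 0 -1;0.7 0 0 0 0 0 -1;0 0 0 0 0 0 -1;0 0 0 0 0 0 0.45;0 0 0 0 0 0 0.45;0 0 0 0 0 0 0.45;-5 0 0 0 0 0 0.45;-5 0 0 0 0 0 0.45"}}

```text
time_s: 36.52
eef_pos: [0.5063, -0.3884, 0.3519]
eef_rot: [0.479, 0.522, -0.48, 0.517]
force: [0.2, -0.2, 0.8]
opening: 0.0639
```

{"fn": "move_arm", "kwargs": {"rows": "-5 0 0 0 0 0 1;-5 0 0 0 0 0 1;-3 0 0 0 0 0 1;0 0 0 0 0 0 1;0 0 0 0 0 0 1"}}

```text
time_s: 37.15
eef_pos: [0.5068, -0.3889, 0.4911]
eef_rot: [0.48, 0.519, -0.48, 0.52]
force: [-0.4, 0.1, 0.1]
opening: 0.0879
```

Run:
```python
from h import *
f,cal=sinks(z=.095,save="pics/w7.png")
for o in outlines(f,cal,.08,(60,0,600,300),-15): print(o[0].round(4),np.round(o[1],3),round(o[2],3))
goto((.53,.11),.30,-.1)
ft=viewer.grab_frame("top"); tc=viewer.calibration("top")
for o in outlines(ft,tc,.118,(180,180,280,260)): print("top",o[0].round(4),np.round(o[1],3),round(o[2],3))
for d in spotter.cut_out("tray_1","top"): print("tray",round(d["conf"],2),np.round(d["box"]),rect(d["region"],tc,.118))
```

```text
sink 0.84 [291. 149. 336. 184.] [ 0.5069 -0.3884] [0.054 0.043] 0.08
sink 0.64 [293. 212. 337. 241.] [ 0.511  -0.4602] [0.053 0.043] 0.06
[ 0.5116 -0.4696] [0.072 0.051] 0.077
[ 0.5059 -0.3889] [0.068 0.055] 0.077
[ 0.5058 -0.3896] [0.072 0.056] 0.077
 t 37.25 F [-0.4  0.2 -0.3] open 0.0877 q6 -0.77
  grasp [ 0.5069 -0.389   0.3433] jawyaw 0.08 shift cm [  4.3    6.27 -49.55] turn [ 0.18   0.001 -0.   ] q6 then 0.3
tray 0.76 [415. 209. 478. 261.] (array([ 0.5063766 , -0.40811694], dtype=float32), (np.float32(0.14350756), np.float32(0.1179436)), np.float32(-1.5057455))
tray 0.57 [206. 198. 271. 250.] (array([0.5389773 , 0.12032631], dtype=float32), (np.float32(0.14922851), np.float32(0.12436531)), np.float32(1.4668843))
tray 0.5 [222. 206. 272. 248.] (array([0.52353835, 0.04333598], dtype=float32), (np.float32(0.11225796), np.float32(0.020893462)), np.float32(-0.20438874))
```

View pics/w7.png

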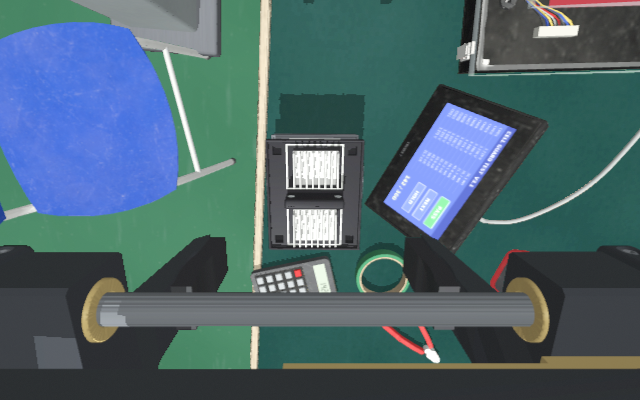

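Sinks sit inside both outlines of tray_2, at (314,167) and (315,226), and the tray still looks seated. On to tray_1.

{"fn": "move_arm", "kwargs": {"rows": "0 1 -4 0 0 0 1;0 1 -5.7 0 0 0 1;0 1 -5.7 0 0 0 1;0 1 -5.7 0 0 0 1;0 1 -5.7 0 0 0 1;0 1 -5.7 0 0 0 1;0 1 -5.7 0 0 0 1;0 1 -5.7 0 0 0 1"}}

```text
time_s: 38.35
eef_pos: [0.5524, 0.0638, 0.4785]
eef_rot: [0.479, 0.523, -0.485, 0.512]
force: [1.1, -0.8, -0.1]
opening: 0.0878
```

{"fn": "move_arm", "kwargs": {"rows": "0 1 -5.5 0 0 0 0;0 0 0 0.176 0 0 0;0 0 0 0.176 0 0 0;0 0 0 0.176 0 0 0;0 0 0 0.176 0 0 0;0 0 0 0.176 0 0 0;0 0 0 0.176 0 0 0;0 0 0 0.176 0 0 0"}}

```text
time_s: 39.35
eef_pos: [0.5566, 0.1273, 0.4655]
eef_rot: [-0.682, -0.136, 0.707, -0.13]
force: [-0.3, -0.1, 0.3]
opening: 0.0442
```

{"fn": "move_arm", "kwargs": {"rows": "0 0 0 0.176 0 0 0;0 0 0 0.176 0 0 0;0 0 0 0.176 0 0 0;0 0 0 0 0 0 0;0 0 0 0 0 0 0"}}

```text
time_s: 39.98
eef_pos: [0.5556, 0.1272, 0.4584]
eef_rot: [-0.688, 0.059, 0.722, 0.056]
force: [-0.3, -0.9, 0.4]
opening: 0.0438
```

```bash
cat >> h.py <<'E'
def tray(z,save):
    cal=viewer.calibration("wrist"); f=viewer.grab_frame("wrist"); cv2.imwrite(save,f)
    o=outlines(f,cal,z,(60,0,580,330))
    for a in o: print(a[0].round(4),np.round(a[1],3),round(a[2],3))
    d=spotter.cut_out("tray_1","wrist")
    for a in d[:2]: r=rect(a["region"],cal,z+.005); print("net",round(a["conf"],2),r[0].round(4),np.round(r[1],3),round(r[2],3))
E
python3 - <<'E'
from h import *
tray(.118,"pics/w8.png")
goto((.5377,.1187),.145,-1.677,True)
E
```

```text
[0.5416 0.1566] [0.068 0.054] -0.1
[0.5414 0.1566] [0.072 0.058] -0.105
[0.5337 0.0809] [0.068 0.053] -0.105
[0.5336 0.081 ] [0.072 0.058] -0.105
net 0.68 [0.5385 0.1196] [0.143 0.121] 1.466
net 0.64 [0.5998 0.1135] [0.119 0.004] 1.474
 t 40.08 F [-0.2  0.2 -0.3] open 0.0439 q6 1.91
  grasp [0.5486 0.1273 0.3115] jawyaw -1.735 shift cm [16.7   1.01  0.84] turn [-0.058  0.048 -0.006] q6 then 1.89
```

{"fn": "move_arm", "kwargs": {"rows": "0 1.0 1.0 -0.058 0.048 -0.006 0;4 0 0 0 0 0 0;4 0 0 0 0 0 0;4 0 0 0 0 0 0;0 0 0 0 0 0 0"}}

```text
time_s: 40.7
eef_pos: [0.5449, 0.1189, 0.3382]
eef_rot: [0.709, -0.034, -0.704, -0.035]
force: [-0.3, 0.5, 0.5]
opening: 0.0441
```

Run:
```python
from h import *
goto((.5376,.1188),.145,-1.677,True)
```

```text
t 40.7 F [-0.3  0.5  0.5] open 0.0441 q6 1.84
  grasp [0.5458 0.119  0.1909] jawyaw -1.668 shift cm [4.59 0.08 0.75] turn [ 0.009 -0.006  0.001] q6 then 1.89
```

{"fn": "move_arm", "kwargs": {"rows": "2 0.05 0.8 0.009 -0.01 0 0;2 0 0 0 0 0 0;0.9 0 0 0 0 0 0;0 0 0 0 0 0 0"}}

```text
time_s: 41.2
eef_pos: [0.5381, 0.1198, 0.2918]
eef_rot: [0.707, -0.036, -0.705, -0.038]
force: [0.3, 1.3, -0.5]
opening: 0.0442
```

Run:
```python
from h import *
goto((.5376,.1188),.145,-1.677,True)
```

```text
t 41.2 F [ 0.3  1.3 -0.5] open 0.0442 q6 1.85
  grasp [0.5384 0.1202 0.1445] jawyaw -1.676 shift cm [-0.05  0.1   0.03] turn [ 0.001 -0.002  0.004] q6 then 1.89
```

{"fn": "move_arm", "kwargs": {"rows": "0 0.1 0 0 0 0 0;0 0 0 0 0 0 -1;0 0 0 0 0 0 -1;0 0 0 0 0 0 -1;0 0 0 0 0 0 -1"}}

```text
time_s: 41.82
eef_pos: [0.5391, 0.1188, 0.2948]
eef_rot: [0.709, -0.036, -0.704, -0.039]
force: [-0.6, -0.8, -0.7]
opening: 0.0119
```

Run:
```python
from h import *
goto((.5376,.1188),.145,-1.677,True)
```

```text
t 41.83 F [-0.6 -0.8 -0.7] open 0.0119 q6 1.85
  grasp [0.5402 0.1194 0.1475] jawyaw -1.676 shift cm [0.25 0.02 0.15] turn [ 0.001 -0.007  0.005] q6 then 1.89
```

{"fn": "move_arm", "kwargs": {"rows": "-1 0 0 0 0 0 -1;-2 0 0 0 0 0 -1;-3 0 0 0 0 0 -1;-4 0 0 0 0 0 -1;-4 0 0 0 0 0 -1;-3 0 0 0 0 0 -1;0 0 0 0 0 0 -1"}}

```text
time_s: 42.7
eef_pos: [0.5362, 0.1181, 0.4677]
eef_rot: [-0.705, 0.036, 0.707, 0.038]
force: [0.6, -0.5, -2.9]
opening: 0.0119
```

{"fn": "move_arm", "kwargs": {"rows": "-0.2 3 0 0 0 0 -1;-0.2 5.2 -0.3 0 0 0 -1;-0.2 5.2 -0.3 0 0 0 -1;-0.2 5.2 -0.3 0 0 0 -1;-0.2 5.2 -0.3 0 0 0 -1;-0.2 5.2 -0.3 0 0 0 -1;-0.2 5.2 -0.3 0 0 0 -1;-0.2 5.2 -0.3 0 0 0 -1"}}

```text
time_s: 43.7
eef_pos: [0.5127, -0.2828, 0.464]
eef_rot: [-0.698, 0.031, 0.715, 0.038]
force: [0.9, -0.1, -2.8]
opening: 0.0118
```

{"fn": "move_arm", "kwargs": {"rows": "0 5.2 -0.2 0 0 0 -1;0 5.2 -0.2 0 0 0 -1;0 3.6 0 0 0 0 -1;0 0 0 -0.09 0 0 -1;0 0 0 -0.09 0 0 -1;0 0 0 0 0 0 -1;0 0 0 0 0 0 -1"}}

```text
time_s: 44.58
eef_pos: [0.4984, -0.4303, 0.4425]
eef_rot: [-0.692, -0.039, 0.721, -0.017]
force: [-0.2, 0.1, -3.2]
opening: 0.012
```

Run:
```python
from h import *
goto((.5085,-.427),.20,.075-np.pi/2,True)
```

```text
t 44.58 F [-0.2  0.1 -3.2] open 0.012 q6 0.75
  grasp [ 0.4921 -0.426   0.2954] jawyaw -1.493 shift cm [ 9.48  0.06 -1.41] turn [0.004 0.04  0.032] q6 then 0.8
```

{"fn": "move_arm", "kwargs": {"rows": "2 0.1 -1.6 0.004 0.04 0.032 -1;3 0 0 0 0 0 -1;2.5 0 0 0 0 0 -1;0 0 0 0 0 0 -1;0 0 0 0 0 0 -1"}}

```text
time_s: 45.2
eef_pos: [0.5145, -0.4278, 0.3648]
eef_rot: [0.707, 0.025, -0.706, 0.025]
force: [-0.0, -0.4, -1.6]
opening: 0.0118
```

Run:
```python
from h import *
goto((.511,-.4268),.1645,.076-np.pi/2,True)
```

```text
t 45.2 F [-0.  -0.4 -1.6] open 0.0118 q6 0.77
  grasp [ 0.5146 -0.4278  0.2175] jawyaw -1.499 shift cm [ 5.3  -0.12  0.35] turn [-0.005 -0.001 -0.   ] q6 then 0.8
```

{"fn": "move_arm", "kwargs": {"rows": "1.8 -0.12 0.35 -0.004 0 0 -1;1.5 0 0 0 0 0 -1;0 0 0 0 0 0 -1;0 0 0 0 0 0 -1"}}

```text
time_s: 45.7
eef_pos: [0.5111, -0.4272, 0.332]
eef_rot: [0.708, 0.026, -0.705, 0.027]
force: [0.1, -0.3, -3.0]
opening: 0.0113
```

Run:
```python
from h import *
goto((.511,-.4268),.1645,.076-np.pi/2,True)
```

```text
t 45.7 F [ 0.1 -0.3 -3. ] open 0.0113 q6 0.76
  grasp [ 0.5116 -0.4276  0.1847] jawyaw -1.496 shift cm [ 2.02 -0.05  0.02] turn [-0.001 -0.003 -0.003] q6 then 0.8
```

{"fn": "move_arm", "kwargs": {"rows": "0.6 -0.08 0.06 0 -0.003 -0.003 -1;0.5 0 0 0 0 0 -1;0 0 0 0 0 0 -1"}}

```text
time_s: 46.08
eef_pos: [0.5107, -0.4267, 0.3211]
eef_rot: [0.707, 0.026, -0.706, 0.027]
force: [-0.0, -0.7, -3.7]
opening: 0.0118
```

Run:
```python
from h import *
goto((.511,-.4268),.1645,.076-np.pi/2,True)
```

```text
t 46.08 F [-0.  -0.7 -3.7] open 0.0118 q6 0.76
  grasp [ 0.5109 -0.4267  0.1738] jawyaw -1.496 shift cm [ 0.93  0.01 -0.03] turn [-0.001 -0.001 -0.001] q6 then 0.8
```

{"fn": "move_arm", "kwargs": {"rows": "0.4 0 0 0 0 0 -1;0.4 0 0 0 0 0 -1;0.3 0 0 0 0 0 -1;0 0 0 0 0 0 -1"}}

```text
time_s: 46.58
eef_pos: [0.5111, -0.4271, 0.3124]
eef_rot: [0.708, 0.026, -0.706, 0.027]
force: [-0.8, -0.8, -2.9]
opening: 0.0118
```

Run:
```python
from h import *
goto((.511,-.4268),.1645,.076-np.pi/2,True)
```

```text
t 46.58 F [-0.8 -0.8 -2.9] open 0.0118 q6 0.76
  grasp [ 0.5115 -0.4274  0.1651] jawyaw -1.496 shift cm [ 0.06 -0.03  0.  ] turn [-0.001 -0.002 -0.002] q6 then 0.8
```

{"fn": "move_arm", "kwargs": {"rows": "0.2 0 0 0 0 0 -1;0 0 0 0 0 0 0;0 0 0 0 0 0 0;0 0 0 0 0 0 0;-4 0 0 0 0 0 0;-5 0 0 0 0 0 0;-5 0 0 0 0 0 0;-5 0 -3 0 0 0 0"}}

```text
time_s: 47.58
eef_pos: [0.5392, -0.4245, 0.4996]
eef_rot: [-0.705, -0.027, 0.708, -0.024]
force: [0.3, -0.4, 0.3]
opening: 0.0444
```

{"fn": "move_arm", "kwargs": {"rows": "-3 0 0 0 0 0 0;0 0 0 0 0 0 0;0 0 0 0 0 0 0"}}

```text
time_s: 47.95
eef_pos: [0.5412, -0.4243, 0.5345]
eef_rot: [0.707, 0.026, -0.706, 0.027]
force: [0.0, -0.4, 0.2]
opening: 0.0442
```

Run:
```python
from h import *
tray(.135,"pics/w9.png")
goto((.56,.115),.30,-1.677,True)
cv2.imwrite("pics/s9.png",cv2.resize(viewer.grab_frame("scene")[180:380,180:480],(800,533)))
f=viewer.grab_frame("top")
tc=viewer.calibration("top")
for d in spotter.cut_out("tray_1","top"): print("tray",round(d["conf"],2),np.round(d["box"]),rect(d["region"],tc,.068))
```

```text
[ 0.5118 -0.4659] [0.066 0.054] 0.073
[ 0.5062 -0.3899] [0.068 0.053] 0.075
[ 0.5102 -0.4648] [0.074 0.06 ] 0.073
[ 0.5061 -0.3899] [0.071 0.058] 0.073
[ 0.6246 -0.5342] [0.065 0.064] -0.674
net 0.94 [ 0.5697 -0.3919] [0.061 0.005] -1.498
net 0.44 [ 0.5166 -0.0588] [0.014 0.01 ] -0.186
 t 48.05 F [ 1.  -0.5  0.1] open 0.0441 q6 0.79
  grasp [ 0.5411 -0.4245  0.3868] jawyaw -1.496 shift cm [  8.67 -53.65  -5.9 ] turn [ 0.181 -0.001 -0.   ] q6 then 1.88
tray 0.86 [424. 208. 488. 260.] (array([ 0.5179009 , -0.44762743], dtype=float32), (np.float32(0.16654705), np.float32(0.12921992)), np.float32(-1.4954424))
tray 0.81 [211. 199. 273. 245.] (array([0.5382944 , 0.11844249], dtype=float32), (np.float32(0.14714284), np.float32(0.11955485)), np.float32(1.4706475))
tray 0.5 [419. 214. 429. 260.] (array([ 0.5051689 , -0.36230347], dtype=float32), (np.float32(0.12144968), np.float32(0.02273644)), np.float32(0.03832829))
```

View pics/s9.png

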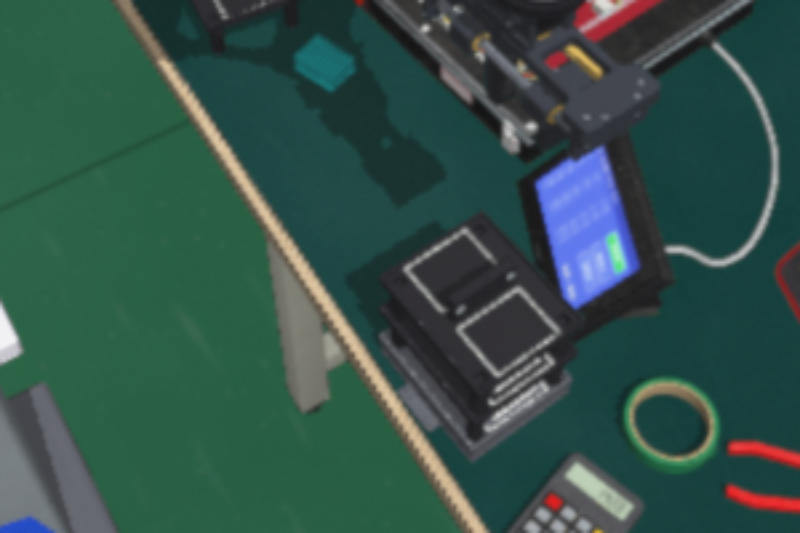

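Two trays are stacked level on the base. tray_0 still appears where it was, now alone at the old stack spot, so I go for it.

{"fn": "move_arm", "kwargs": {"rows": "0 -4 -0.5 0 0 0 0;0 -5.7 -0.6 0 0 0 0;0 -5.7 -0.6 0 0 0 0;0 -5.7 -0.6 0 0 0 0;0 -5.7 -0.6 0 0 0 0;0 -5.7 -0.6 0 0 0 0;0 -5.7 -0.6 0 0 0 0;0 -5.7 -0.6 0 0 0 0"}}

```text
time_s: 49.2
eef_pos: [0.555, 0.0246, 0.5257]
eef_rot: [-0.703, -0.024, 0.71, -0.021]
force: [1.4, 0.3, 0.4]
opening: 0.0441
```

{"fn": "move_arm", "kwargs": {"rows": "3 -5 -0.5 0 0 0 0;3 -3 -0.5 0 0 0 0;3 0 0 0.09 0 0 0;0 0 0 0.09 0 0 0;0 0 0 0 0 0 0;0 0 0 0 0 0 0"}}

```text
time_s: 49.95
eef_pos: [0.5567, 0.1128, 0.4292]
eef_rot: [-0.701, 0.038, 0.711, 0.041]
force: [-0.2, -0.5, 0.6]
opening: 0.0442
```

Run:
```python
from h import *
tray(.063,"pics/w10.png")
goto((.5376,.1188),.15,-1.677,True)
```

```text
[0.5414 0.1566] [0.068 0.053] -0.112
[0.5339 0.0806] [0.068 0.053] -0.106
[0.5333 0.0807] [0.071 0.057] -0.108
[0.5418 0.1566] [0.071 0.058] -0.105
net 0.6 [0.5382 0.1191] [0.143 0.12 ] 1.458
 t 50.05 F [-0.4 -0.7  0.6] open 0.0442 q6 1.84
  grasp [0.5548 0.1133 0.2825] jawyaw -1.683 shift cm [13.27 -0.35  1.79] turn [-0.006  0.014  0.003] q6 then 1.89
```

View pics/w10.png

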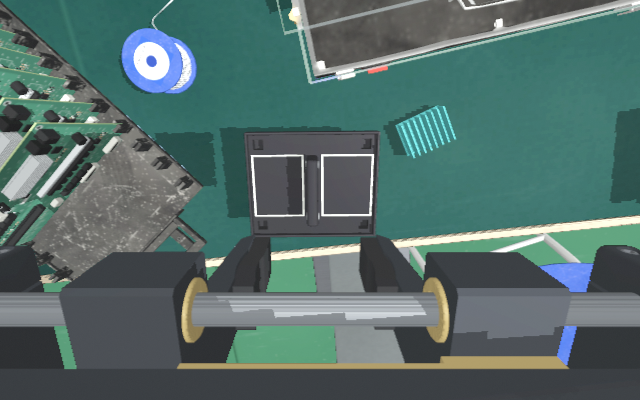

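tray_0 is unmoved, at (313,185) with an empty deck. I check the clearance to the board rack at its corner (202,187) before lowering.

Run:
```python
from h import *
cal=viewer.calibration("wrist"); tc=viewer.calibration("top"); sc=viewer.calibration("scene")
for n,c,uv in [("w",cal,(202,187)),("w",cal,(205,235)),("t",tc,(192,232)),("t",tc,(160,203)),("s",sc,(236,122)),("s",sc,(238,155)),("s",sc,(190,145)),("s",sc,(195,122))]:
    print(n,uv,[ray(c,uv,z)[0][:2].round(3) for z in (0,.05,.1,.15)])
```

```text
w (202, 187) [array([0.537, 0.266]), array([0.548, 0.246]), array([0.559, 0.227]), array([0.569, 0.207])]
w (205, 235) [array([0.47 , 0.277]), array([0.489, 0.256]), array([0.508, 0.235]), array([0.527, 0.214])]
t (192, 232) [array([0.521, 0.272]), array([0.515, 0.254]), array([0.51 , 0.236]), array([0.504, 0.218])]
t (160, 203) [array([0.605, 0.371]), array([0.595, 0.348]), array([0.586, 0.325]), array([0.576, 0.303])]
s (236, 122) [array([0.576, 0.447]), array([0.557, 0.389]), array([0.538, 0.331]), array([0.519, 0.273])]
s (238, 155) [array([0.509, 0.287]), array([0.493, 0.236]), array([0.477, 0.185]), array([0.461, 0.134])]
s (190, 145) [array([0.39 , 0.422]), array([0.379, 0.365]), array([0.368, 0.308]), array([0.357, 0.251])]
s (195, 122) [array([0.451, 0.528]), array([0.437, 0.466]), array([0.424, 0.405]), array([0.41 , 0.343])]
```

{"fn": "move_arm", "kwargs": {"rows": "1 -0.4 1.7 -0.006 0.014 0.003 0;4.5 0 0 0 0 0 0;4.5 0 0 0 0 0 0;4.5 0 0 0 0 0 0;1.5 0 0 0 0 0 0;0 0 0 0 0 0 0;0 0 0 0 0 0 0"}}

```text
time_s: 50.92
eef_pos: [0.5448, 0.1179, 0.2745]
eef_rot: [0.712, -0.036, -0.701, -0.038]
force: [0.2, 0.1, 0.4]
opening: 0.0438
```

Run:
```python
from h import *
goto((.5376,.1186),.089,-1.676,True)
```

```text
t 50.92 F [0.2 0.1 0.4] open 0.0438 q6 1.84
  grasp [0.5471 0.1183 0.1273] jawyaw -1.676 shift cm [3.81 0.02 0.78] turn [ 0.    -0.016  0.004] q6 then 1.89
```

{"fn": "move_arm", "kwargs": {"rows": "1.5 0 0.8 0 -0.016 0.004 0;1.5 0 0.1 0 0 0 0;0.7 0 0 0 0 0 0;0 0 0 0 0 0 0"}}

```text
time_s: 51.42
eef_pos: [0.5369, 0.1193, 0.2382]
eef_rot: [0.708, -0.037, -0.705, -0.037]
force: [-0.5, -0.3, 0.5]
opening: 0.0439
```

Run:
```python
from h import *
goto((.5376,.1186),.089,-1.676,True)
```

```text
t 51.42 F [-0.5 -0.3  0.5] open 0.0439 q6 1.85
  grasp [0.5375 0.1195 0.0909] jawyaw -1.676 shift cm [ 0.19  0.06 -0.08] turn [ 0.    -0.004  0.001] q6 then 1.89
```

{"fn": "move_arm", "kwargs": {"rows": "0 0.05 0 0 0 0 0;0 0 0 0 0 0 -1;0 0 0 0 0 0 -1;0 0 0 0 0 0 -1;0 0 0 0 0 0 -1"}}

```text
time_s: 52.05
eef_pos: [0.5375, 0.1188, 0.2391]
eef_rot: [0.708, -0.036, -0.704, -0.038]
force: [0.4, 0.6, -0.8]
opening: 0.0116
```

Run:
```python
from h import *
goto((.5376,.1186),.089,-1.676,True)
```

```text
t 52.05 F [ 0.4  0.6 -0.8] open 0.0116 q6 1.85
  grasp [0.5383 0.119  0.0918] jawyaw -1.676 shift cm [ 0.28  0.02 -0.01] turn [ 0.    -0.006  0.002] q6 then 1.89
```

{"fn": "move_arm", "kwargs": {"rows": "-1 0 0 0 0 0 -1;-2 0 0 0 0 0 -1;-4 0 0 0 0 0 -1;-4 0 0 0 0 0 -1;-4 0 0 0 0 0 -1;-4 0 0 0 0 0 -1;-4 0 0 0 0 0 -1;0 0 0 0 0 0 -1"}}

```text
time_s: 53.05
eef_pos: [0.5343, 0.1182, 0.4764]
eef_rot: [0.706, -0.037, -0.706, -0.037]
force: [0.2, -0.0, -2.0]
opening: 0.0119
```

{"fn": "move_arm", "kwargs": {"rows": "-0.2 3 0 0 0 0 -1;-0.2 5.2 -0.3 0 0 0 -1;-0.2 5.2 -0.3 0 0 0 -1;-0.2 5.2 -0.3 0 0 0 -1;-0.2 5.2 -0.3 0 0 0 -1;-0.2 5.2 -0.3 0 0 0 -1;0 3 0 0 0 0 -1;0 0 0 0 0 0 -1"}}

```text
time_s: 54.05
eef_pos: [0.5114, -0.2096, 0.4707]
eef_rot: [-0.698, 0.034, 0.714, 0.038]
force: [0.1, -0.2, -3.1]
opening: 0.0118
```

Run:
```python
from h import *
goto((.5085,-.427),.31,.075-np.pi/2,True)
```

```text
t 54.05 F [ 0.1 -0.2 -3.1] open 0.0118 q6 1.24
  grasp [ 0.5081 -0.2086  0.3235] jawyaw -1.673 shift cm [ 1.2  21.66 -1.95] turn [-0.177  0.023  0.007] q6 then 0.8
```

{"fn": "move_arm", "kwargs": {"rows": "0 5 -0.4 0 0 0 -1;0 5 -0.4 0 0 0 -1;0 5 -0.4 0 0 0 -1;0 5 -0.4 0 0 0 -1;0 1.6 0 -0.09 0 0 -1;0 0 0 -0.09 0 0 -1;0 0 0 0 0 0 -1;0 0 0 0 0 0 -1"}}

```text
time_s: 55.05
eef_pos: [0.5073, -0.4229, 0.4541]
eef_rot: [-0.694, -0.041, 0.719, -0.022]
force: [0.0, 0.6, -2.6]
opening: 0.0116
```

Run:
```python
from h import *
goto((.509,-.4275),.27,.0755-np.pi/2,True)
```

```text
t 55.05 F [ 0.   0.6 -2.6] open 0.0116 q6 0.75
  grasp [ 0.502  -0.4191  0.3069] jawyaw -1.483 shift cm [ 3.66  0.58 -0.25] turn [0.013 0.034 0.028] q6 then 0.8
```

{"fn": "move_arm", "kwargs": {"rows": "1 0.6 -0.3 0.012 0.034 0.028 -1;1.5 0 0 0 0 0 -1;1.5 0 0 0 0 0 -1;0 0 0 0 0 0 -1;0 0 0 0 0 0 -1"}}

```text
time_s: 55.68
eef_pos: [0.5111, -0.4252, 0.4106]
eef_rot: [-0.706, -0.028, 0.707, -0.026]
force: [-0.3, 0.6, -2.1]
opening: 0.0118
```

Run:
```python
from h import *
goto((.509,-.4275),.2188,.0755-np.pi/2,True)
```

```text
t 55.67 F [-0.3  0.6 -2.1] open 0.0118 q6 0.76
  grasp [ 0.5108 -0.4248  0.2633] jawyaw -1.494 shift cm [4.45 0.22 0.22] turn [0.001 0.002 0.003] q6 then 0.8
```

{"fn": "move_arm", "kwargs": {"rows": "1.5 0.24 0.22 0 0.002 0.003 -1;1 0 0 0 0 0 -1;0 0 0 0 0 0 -1;0 0 0 0 0 0 -1"}}

```text
time_s: 56.18
eef_pos: [0.5089, -0.4282, 0.3844]
eef_rot: [0.707, 0.027, -0.706, 0.027]
force: [-0.3, 0.0, -2.2]
opening: 0.0118
```

Run:
```python
from h import *
goto((.509,-.4275),.2188,.0755-np.pi/2,True)
```

```text
t 56.17 F [-0.3  0.  -2.2] open 0.0118 q6 0.76
  grasp [ 0.5091 -0.4283  0.2371] jawyaw -1.495 shift cm [ 1.83 -0.07 -0.01] turn [ 0.001 -0.001 -0.001] q6 then 0.8
```

{"fn": "move_arm", "kwargs": {"rows": "0.6 -0.07 0 0 0 0 -1;0.5 0 0 0 0 0 -1;0 0 0 0 0 0 -1"}}

```text
time_s: 56.55
eef_pos: [0.509, -0.4276, 0.3733]
eef_rot: [0.707, 0.026, -0.706, 0.027]
force: [0.1, -0.3, -2.4]
opening: 0.0116
```

Run:
```python
from h import *
goto((.509,-.4275),.2188,.0755-np.pi/2,True)
```

```text
t 56.55 F [ 0.1 -0.3 -2.4] open 0.0116 q6 0.76
  grasp [ 0.5093 -0.4278  0.226 ] jawyaw -1.495 shift cm [ 0.72 -0.01  0.  ] turn [ 0.001 -0.002 -0.001] q6 then 0.8
```

{"fn": "move_arm", "kwargs": {"rows": "0.4 0 0 0 0 0 -1;0.3 0 0 0 0 0 -1;0.2 0 0 0 0 0 -1;0 0 0 0 0 0 -1"}}

```text
time_s: 57.05
eef_pos: [0.5093, -0.4279, 0.3666]
eef_rot: [0.708, 0.026, -0.705, 0.028]
force: [1.0, 0.5, -2.1]
opening: 0.0118
```

Run:
```python
from h import *
goto((.509,-.4275),.2188,.0755-np.pi/2,True)
```

```text
t 57.05 F [ 1.   0.5 -2.1] open 0.0118 q6 0.76
  grasp [ 0.5099 -0.4283  0.2193] jawyaw -1.495 shift cm [ 0.05 -0.04  0.03] turn [ 0.001 -0.003 -0.003] q6 then 0.8
```

Grasp is at seating height with no contact load, so the pins are in. Release, retreat and check.

{"fn": "move_arm", "kwargs": {"rows": "0.2 0 0 0 0 0 -1;0 0 0 0 0 0 0;0 0 0 0 0 0 0;0 0 0 0 0 0 0;-4 0 0 0 0 0 0;-5 0 0 0 0 0 0;-5 0 -1 0 0 0 0;-3 0 -2 0 0 0 0"}}

```text
time_s: 58.05
eef_pos: [0.5381, -0.4252, 0.535]
eef_rot: [-0.706, -0.027, 0.707, -0.026]
force: [0.6, -0.4, 0.2]
opening: 0.0442
```

{"fn": "move_arm", "kwargs": {"rows": "0 0 0 0 0 0 0;0 0 0 0 0 0 0;0 0 0 0 0 0 0"}}

```text
time_s: 58.42
eef_pos: [0.5381, -0.4252, 0.5342]
eef_rot: [-0.706, -0.027, 0.707, -0.026]
force: [-0.3, -0.4, -0.1]
opening: 0.0438
```

Run:
```python
from h import *
print(status.get_state()["eef_pos"])
tray(.190,"pics/w11.png")
cv2.imwrite("pics/s11.png",cv2.resize(viewer.grab_frame("scene")[250:370,300:420],(720,600)[:1]+(600,) if False else (600,600),interpolation=cv2.INTER_CUBIC))
f=viewer.grab_frame("top"); tc=viewer.calibration("top")
for d in spotter.cut_out("spool","top")[:1]: print("spool",rect(d["region"],tc,.045))
```

```text
[ 0.53809615 -0.42517336  0.53419673]
[ 0.513  -0.4679] [0.067 0.053] 0.074
[ 0.5073 -0.392 ] [0.067 0.053] 0.07
[ 0.5129 -0.4679] [0.072 0.058] 0.074
[ 0.5078 -0.3919] [0.071 0.058] 0.073
net 0.95 [ 0.5734 -0.4227] [0.119 0.004] -1.497
net 0.85 [ 0.5773 -0.4219] [0.102 0.004] -1.497
spool (array([0.6806486, 0.2670712], dtype=float32), (np.float32(0.077511616), np.float32(0.060639445)), np.float32(0.82883966))
```

View pics/s11.png

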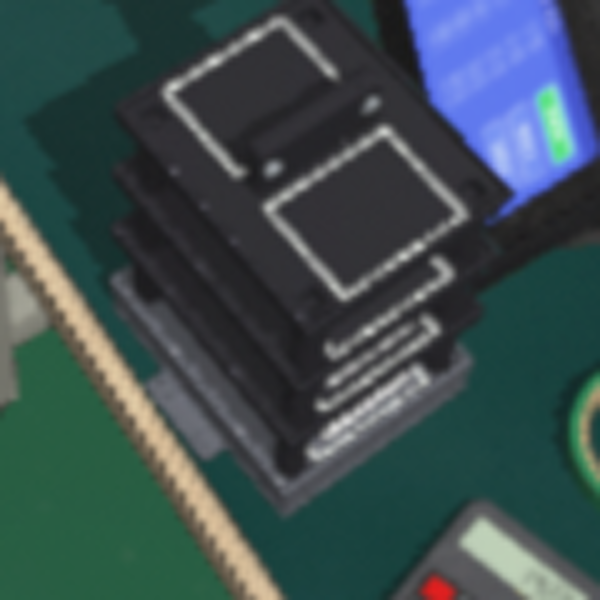

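The three trays stand level and evenly spaced on the base, and the cover deck at the top is empty. Nothing is in contact with the gripper, so I hand the job in.

```bash
python3 -c "
from plant import order; print(order.finish_job())"
```

```text
the job is handed in; nothing more can be done
None
```

The job is handed in, at about 58.6 s on the robot's clock. All four heat sinks are loaded, and the three trays are stacked on the base. The hand-in itself reports no verdict.

- **Loading:** two sinks are on the base and two on tray_2. Above that come tray_1 (empty) and tray_0 (the empty cover). There was no sink_4 on the tray stack. I left the turquoise look-alike alone.
- **Sinks:** wrist pictures taken after placing each pair showed them inside their outlines. They measured within about 1 mm of the outline centres and 0.02 rad of the outlines. The exception is the sink at the tray_2_a outline, which read about 5 mm off along y. There the grip plate hid part of the view; by the gripper position at release it was within about 3 mm. The second tray covered the tray_2 sinks after that, so I did not measure them again.
- **Trays:** each one went down to the expected seating height with no contact force. The top tray measured about 3 mm and under 0.01 rad from the base. In the last scene picture the stack is level with even gaps. I could not see the pins directly, so seating rests on those heights and that picture.
- **Spool:** it did not move (within 1 mm in the top camera). I saw no tray knocked aside during the run.
- **Disagreement:** locating tray_2's sockets in one picture gave readings up to 4 mm off, so I used the printed outlines instead.

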